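Engage the winder's crank and wind the barrel to its stop

TASK

The crank of the spring winder is freewheeling: pull the sprung black knob up out of its parking notch, turn it a quarter turn and let it snap down, and swing the crank by its wooden grip so that the index pin drops fully home in a notch of the wheel. Then wind the wheel clockwise (seen from above) with the crank until its red lug comes up firmly solid against the red stop, as you will feel at the grip, and let go, leaving the pin home and the lug against the stop. Do not wrench the knob while it is still in its notch, do not force the stop once you feel it, keep your hands off the wheel and leave the other things on the bench as they lie.

Things in the scene. Friction and masses are not known exactly. Their poses are not given: they have to be found in the camera images.
- winder: Bench spring winder, fixed: round green cast foot 240 mm across, 14 mm thick, a steel spring barrel held in three jaws on it, and an upright arbor. Origin: centre of the foot's underside, on the bench; z is the arbor axis, about which wheel and crank turn. Heights above the bench: wheel 60-70 mm, crank arm 74-84 mm.
- wheel: Steel wheel 152 mm across with 12 open notches, one every 30 degrees, at 15, 45, 75... degrees from its x axis, which points to the tooth with the red lug. A notch is 10.5 mm wide where the 8 mm pin enters, 62 mm from the axis. Origin: on the axis, at its underside. A brake (0.9 N m) holds it wherever it is left; it turns with the crank only when the pin is home in a notch.
- lug_face (a point): Middle of the leading (clockwise) face of the red lug (12 mm wide, reaching 100 mm from the axis), 92 mm from the axis, 65 mm above the bench. It meets stop_face when the wheel is wound to the stop; at the start it is 45 to 90 degrees short of it.
- stop: Adjustable rigid steel stop clamped to the foot: a post 112 mm from the axis with a red finger (12 mm wide, 60-70 mm above the bench) reaching in to 86 mm from the axis, in the lug's path. Origin: on the arbor axis, 14 mm above the bench. Its x axis points as the wheel's x axis does when the lug touches the stop.
- stop_face (a point): Middle of the stop finger's face that the lug meets, 92 mm from the axis.
- crank (a joint): Angle of the brass crank about the arbor in rad, growing clockwise seen from above (the winding direction). Freewheels with little friction (0.1 N m) until the pin is home; 0 is no special place.
- grip_mid (a point): Point on the axis of the chestnut wooden grip, 38 mm above its foot and 122 mm above the bench. The grip stands upright on the crank's long end, 100 mm from the arbor axis, and spins freely on its own axis, so a hand holding it need not turn. It is round, 25-29 mm thick, 58 mm tall, from 84 to 142 mm above the bench.
- knob: Round fluted black knob, 28 mm thick, 32 mm tall, upright on the crank's short end, 62 mm from the arbor axis, opposite the grip. Along its x axis: a white line on top, and a steel cross pin 11.5 mm below its underside. Origin: on its axis at its underside, 114.5 mm above the bench when parked, 106 mm with the pin home. A spring draws it down: 6 N home, 9.5 N parked, 12 N lifted.
- collar: Square steel collar 26 mm wide under the knob, its top 104 mm above the bench, with two crossing slots 7.5 mm wide for the knob's cross pin (5 mm thick, 24 mm long). Origin: on the knob's axis, at the top of the crank arm. Slot along its x (towards the grip): shallow parking notch, 3.5 mm deep, where the cross pin lies at the start. Slot along its y: deep working slot.
- plunger (a joint): Height of knob and index pin in m: 0 parked, -0.0025 when the pin stands on a tooth of the wheel, -0.0085 fully home in a notch. The knob can turn, either way, once lifted above +0.0035; its hard limit is +0.0075. It drops when the cross pin is within about 6 degrees of the collar's y.
- barrel: Bystander: a spare worn steel spring barrel, 66 mm across, 34 mm tall; origin under its centre.
- base_plate: Bystander: black enamel base plate 110 x 150 x 8 mm; origin under its centre.
- clip: Bystander: small silver tone arm clip 34 mm long, 16 mm tall; origin under its centre.
- horn_support: Bystander: chestnut horn support, foot 90 x 70 mm, 119 mm tall; origin under its foot.
- screwdriver: Bystander: screwdriver 170 mm long lying on the bench; origin under its middle.
- oil: Bystander: amber oil bottle 36 mm across, 75 mm tall; origin under its centre.
- gear: Bystander: small brass gear 50 mm across, 16 mm tall; origin under its centre.

How it is judged (in metres and radians):
On the way, in this order (a step that is already met when the one before it is completed fails the run):
1. the knob is turned into its working slot and the index pin is fully home in a notch of the wheel (value of joint plunger below -0.007 m), for 0.2 s.
2. the wheel is wound until its lug comes up solid against the stop (pressing on it with more than 8 N), the pin still home (contact force between wheel and stop above 8 N and distance between lug_face and stop_face below 0.002 m and value of joint plunger below -0.007 m), for 0.1 s.
At the end, for the whole second after the job is handed in: The index pin is fully home in a notch of the wheel (within 1.5 mm of its lowest position), the red lug lies against the red stop (gap under 2 mm), and the wheel and crank are at rest, released (value of joint plunger below -0.007 m and distance between lug_face and stop_face below 0.002 m and angular speed of wheel below 0.05 rad/s and velocity of joint crank between -0.1 and 0.1 rad/s); the robot touches nothing.
It fails at once if the knob's cross pin is wrenched against its collar with more than 40 N (turned before it is lifted clear) (contact force between knob and collar above 40 N).
It fails at once if the lug is pressed against the stop with more than 30 N (contact force between wheel and stop above 30 N).
It fails at once if the wheel is pushed by hand (more than 2 N) instead of with the crank (contact force between the fingers and wheel above 2 N).
It fails at once if a bystander is moved by more than 15 mm (distance of any of barrel, base_plate, clip, horn_support, screwdriver, oil, gear from where it was at the start of the episode above 0.015 m).
It also fails if it takes over 64 s, if anything falls off the work surface, if the arm or the gripper's body presses on something with over 40 N, if the wrist force passes 120 N, or if a joint passes its speed limit or range.

ROBOT

A 6-joint arm with a two-finger parallel gripper is mounted at the origin on the work surface. World frame = base frame: x ahead of the robot, y to its left, z up, the work surface at z = 0. Lengths are in mm, angles in rad, forces in N, time in s.
With the tool pointing down it reaches from about 400 to 925 mm from the base axis. Payload 12.5 kg.
Tool frame: the origin (TCP) lies between the finger pads; the fingertips stand 11 mm ahead of it and the grasp point (between the pads) lies 8 mm behind it; y points along the fingers, x is the direction in which the jaws open and shut, and the axes are right-handed (so a half turn about y gives the same grasp; the last joint's range is limited). The gripper opens to 95 mm and grips with 3 to 60 N. Pads are 20 mm wide; open, the fingers measure 119 mm over their backs; the gripper's body (75 mm by 180 mm) begins 59 mm behind the grasp point.
Start: joints at [-0.106, 0.491, 1.559, -0, 1.092, -0.106], TCP at [625.016, 0.021, 225.661] pointing down, gripper open.
Joint ranges: [-3.1, 3.1], [-0.84, 2.19], [0.05, 2.79], [-1.13, 4.28], [0.06, 2.93], [-2.69, 2.69]. Speed limits (rad/s): [2.22, 2.22, 2.79, 3.14, 3.14, 3.14].

INTERFACE

Orientations are given as [roll, pitch, yaw] about the fixed x, y, z axes, in that order (R = Rz(yaw) Ry(pitch) Rx(roll)).
In Python, from cell import env gives the robot as it stands.
- The arm moves only by the tool jog_arm, never from a script. Its argument "series" is a list of rows, each an object of numbers: "dx", "dy", "dz": the shift along the world's x, y, z in m; "rx", "ry", "rz": the turn, a rotation vector about the world's x, y, z in degrees; "gripper": the opening, from 0 (shut) to 1 (fully open). A call has 1 to 12 rows; each row shifts and turns the commanded pose from where the row before left it; what a row does not reach is not made up. A row lasts 1/10 s, in which the tool goes at most 50 mm and 8.59 degrees, less where a joint would pass 70% of its speed; a pose out of reach is approached as far as the arm can. A call is refused whole if a number of a shift passes 0.05 or a number of a turn 8.59, either way. A call with a gripper value outside its range is refused whole. The fingers move at their own pace and stop on an object; the grip force is fixed at half the most. Time passes only in rows, so rows that do not move let the fingers close. It gives the time, the measured TCP pose, the force and the opening at its end, in the units of the state.
- env.state(): the state, without advancing time (a new reading comes with each control period).
- env.read_camera(name): name is "scene" or "side" or "wrist"; returns the picture (400x640x3 uint8, red, green, blue); there is no depth.
- env.camera_info(name): a dict with "camera_matrix" (3x3 intrinsics, pixels), "R" (3x3) and "t" (3): a world point X has camera coordinates R X + t; the wrist camera has in their place "mount" (4x4, takes a point from camera to tool coordinates, whose origin is the TCP and whose axes are the tool frame's). Camera axes: x right, y down, z forward; pixel columns grow to the right and rows downward; lengths in mm; the calibration is good to about 2 mm. A picture is of the moment at which its call begins: read the wrist's pose just before it. camera_info takes no time and is no camera call.
- env.job_done(): hands the job in, once; it reports no verdict.
The state is a dict: "t": time; "joints": joint angles; "qvel": joint speeds; "tau": joint torques, N m; "eef_pos": TCP position; "tcp_rot": TCP orientation; "ft_force": force on the tool from outside, world axes, zero at the start; "moment": the same for the moment, N m; "opening": opening from 0.0 (shut) to 1.0 (fully open).
Only numpy, scipy, OpenCV 4.12 (cv2) and the standard library are available. Lean on these libraries where they do the work, as an engineer would, in place of code of your own. Each camera call takes 0.05 s, during which the arm holds its last target.

## Working session

There is one attempt and no reset: what is moved stays moved. The work goes in short steps, Python scripts to look and compute and a tool call to move; the robot and the scene stay as the last step left them, time stands still between calls to the robot, and variables do not carry over. Pictures are saved under pics/ and viewed, and the job is handed in when it is done.

Besides the shell and the picture viewer there is one more tool, called after "Request:" as name(argument=value, ...), one argument or row to a line, values as JSON. jog_arm: Moves the arm, as the interface text tells. Its arguments: {"type":"object","properties":{"series":{"type":"array"}},"required":["series"]}

```bash
ls; mkdir -p pics
python3 - <<'E'
from cell import env
import cv2
for n in ["scene","side","wrist"]:
    s=env.state()
    im=env.read_camera(n)
    cv2.imwrite(f"pics/{n}0.png",im[:,:,::-1])
    i=env.camera_info(n); print(n,{k:__import__('numpy').round(v,3).tolist() for k,v in i.items()})
print(s)
E
```

```text
pics
scene {'camera_matrix': [[485.458, 0.0, 316.239], [0.0, 485.458, 207.22], [0.0, 0.0, 1.0]], 'R': [[-0.106, 0.994, 0.012], [0.686, 0.082, -0.723], [-0.72, -0.069, -0.691]], 't': [70.253, -351.083, 1978.212]}
side {'camera_matrix': [[409.078, 0.0, 316.037], [0.0, 409.078, 205.013], [0.0, 0.0, 1.0]], 'R': [[0.904, -0.428, 0.015], [-0.328, -0.714, -0.618], [0.275, 0.554, -0.786]], 't': [-561.823, 259.51, 1152.976]}
wrist {'camera_matrix': [[353.472, 0.0, 317.694], [0.0, 353.472, 199.337], [0.0, 0.0, 1.0]], 'mount': [[1.0, -0.0, 0.002, -1.207], [-0.002, -0.263, 0.965, -157.93], [0.0, -0.965, -0.263, 73.888], [0.0, 0.0, 0.0, 1.0]]}
{'t': 0.1, 'joints': array([-1.05594659e-01,  4.91502292e-01,  1.55939217e+00, -2.50920544e-05,
        1.09169698e+00, -1.05633916e-01]), 'qvel': array([-1.61836318e-03, -1.91870639e-03, -2.56608353e-03,  1.10459385e-03,
        3.44992164e-04,  8.95495379e-05]), 'tau': array([ 2.47082615e-03, -6.13621187e+01, -2.58604574e+01,  6.93451893e-02,
        4.70101309e-02, -2.07912552e-05]), 'eef_pos': array([6.24794570e+02, 4.19934415e-02, 2.25117046e+02]), 'tcp_rot': array([-1.57071315e+00,  9.95568332e-04,  5.08766687e-05]), 'ft_force': array([ 0.23423745, -0.39240341,  0.44118158]), 'moment': array([ 0.01565474, -0.0219963 , -0.00286931]), 'opening': 1.0007993272673466}
```

View pics/scene0.png

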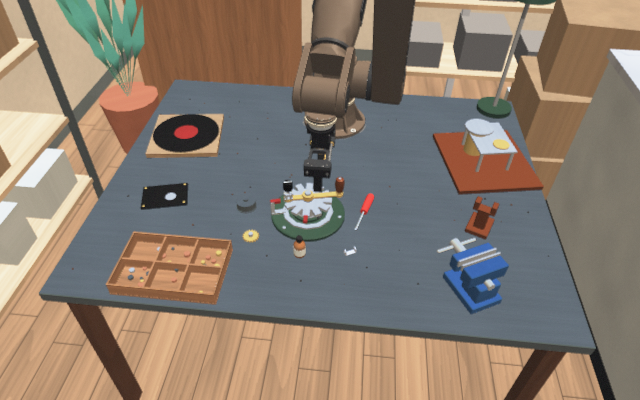

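View pics/side0.png

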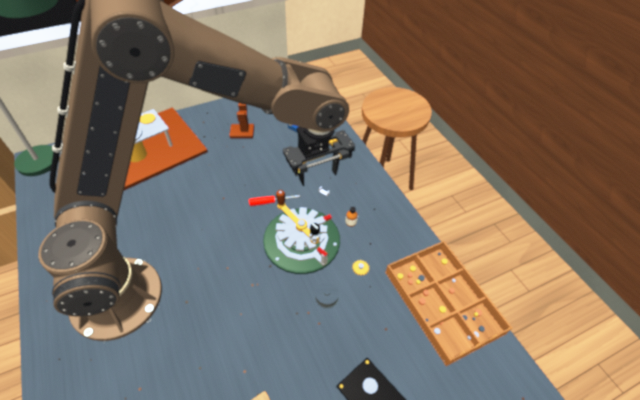

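View pics/wrist0.png

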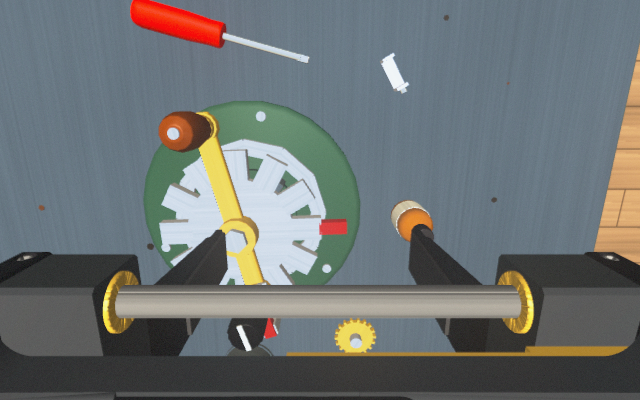

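```bash
cat > h.py <<'E'
import numpy as np, cv2
from cell import env
from scipy.spatial.transform import Rotation as Ro
def cam(n,s=None):
    i=env.camera_info(n);K=np.array(i["camera_matrix"])
    if n!="wrist": 
        R=np.array(i["R"]);return K,R,np.array(i["t"])
    s=s or env.state(); M=np.array(i["mount"])
    T=np.eye(4);T[:3,:3]=Ro.from_euler("xyz",s["tcp_rot"]).as_matrix();T[:3,3]=s["eef_pos"]
    W=np.linalg.inv(T@M);return K,W[:3,:3],W[:3,3]
def px2w(c,u,v,z):
    K,R,t=c; d=R.T@np.linalg.inv(K)@[u,v,1];o=-R.T@t
    return o+d*(z-o[2])/d[2]
def proj(c,X):
    K,R,t=c;p=K@(R@np.asarray(X,float)+t);return p[:2]/p[2]
def snap(n,name,crop=None,f=1):
    s=env.state();im=env.read_camera(n)[:,:,::-1]
    if crop: x0,y0,x1,y1=crop;im=im[y0:y1,x0:x1]
    im=cv2.resize(im,None,fx=f,fy=f,interpolation=cv2.INTER_CUBIC)
    cv2.imwrite("pics/"+name,im);return s
E
python3 - <<'E'
import cv2
a=cv2.imread("pics/wrist0.png")[90:370,130:370];cv2.imwrite("pics/w0c.png",cv2.resize(a,None,fx=2.1,fy=2.1,interpolation=2))
a=cv2.imread("pics/scene0.png")[165:245,260:355];cv2.imwrite("pics/s0c.png",cv2.resize(a,None,fx=7,fy=7,interpolation=2))
a=cv2.imread("pics/side0.png")[180:280,255:345];cv2.imwrite("pics/d0c.png",cv2.resize(a,None,fx=6,fy=6,interpolation=2))
E
```

```text
(no output)
```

View pics/w0c.png

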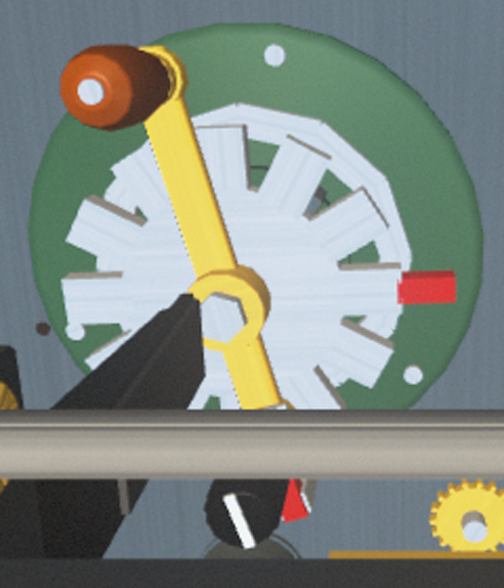

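View pics/s0c.png

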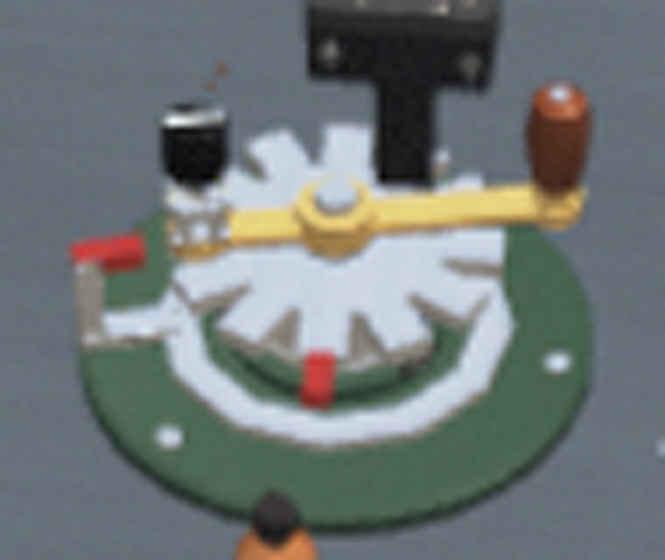

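View pics/d0c.png

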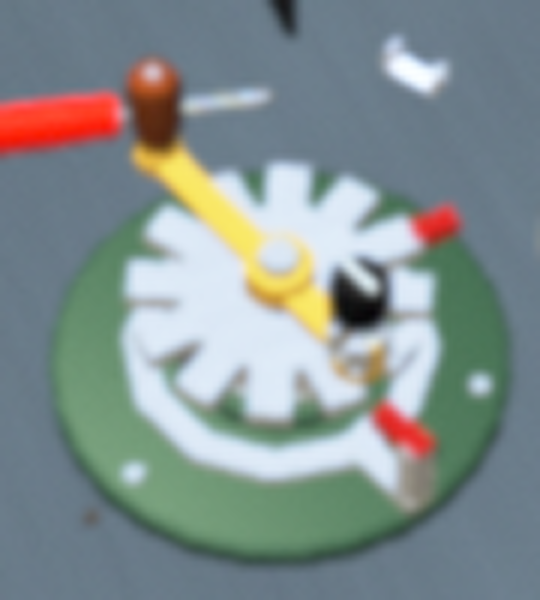

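Run:
```python
from h import *
c=cam("wrist"); f=lambda x,y,z:px2w(c,130+x/2.1,90+y/2.1,z)
for n,x,y,z in [("hub",222,315,90),("grip",90,92,142),("lug in",398,289,70),("lugout",455,287,70),("b1",275,55,16),("b2",413,375,16),("b3",75,332,16),("knob",239,521,146.5),("k1",231,495,146.5),("k2",249,547,146.5),("footL",31,215,7),("footR",483,250,7)]:print(n,f(x,y,z).round(1))
c=cam("scene"); f=lambda x,y,z:px2w(c,260+x/7,165+y/7,z)
for n,x,y,z in [("hub",335,192,90),("grip",560,95,142),("knob",195,118,146.5),("stop out",78,252,70),("stop in",140,243,70),("b2",558,362,16),("lug",320,358,70)]:print(n,f(x,y,z).round(1))
c=cam("side"); f=lambda x,y,z:px2w(c,255+x/6,180+y/6,z)
for n,x,y,z in [("hub",280,252,90),("grip",153,72,142),("knob",362,273,146.5),("stop in",383,412,70),("stop out",428,440,70),("lug",455,212,70)]:print(n,f(x,y,z).round(1))
```

```text
hub [551.5 -43.4  90. ]
grip [526.7  53.9 142. ]
lug in [625.9 -39.   70. ]
lugout [651.4 -38.1  70. ]
b1 [566.9  61.   16. ]
b2 [ 634.5 -107.8   16. ]
b3 [454.4 -82.7  16. ]
knob [ 566.7 -102.3  146.5]
k1 [564.4 -91.3 146.5]
k2 [ 569.8 -113.6  146.5]
footL [434.7 -20.7   7. ]
footR [671.3 -39.9   7. ]
hub [543.6 -40.   90. ]
grip [525.7  57.7 142. ]
knob [565.5 -98.7 146.5]
stop out [ 575.3 -152.5   70. ]
stop in [ 566.1 -125.8   70. ]
b2 [565.2  65.3  16. ]
lug [629.6 -36.3  70. ]
hub [554.3 -39.6  90. ]
grip [527.3  52.4 142. ]
knob [ 567.9 -104.   146.5]
stop in [ 566.2 -133.6   70. ]
stop out [ 578.9 -156.7   70. ]
lug [651.4 -40.7  70. ]
```

Request:
jog_arm(
  series=[
    {"dx": -0.019, "dy": -0.034},
    {"dx": -0.019, "dy": -0.035},
    {"dx": -0.0195, "dy": -0.034, "dz": -0.01},
    {"dz": -0.02},
    {"dz": -0.02},
    {},
  ],
)

```text
$.series[0]: bad value
```

Run:
```python
from h import *
s=snap("wrist","w1.png");snap("side","d1.png",(240,130,400,250),5);print(s["eef_pos"],s["tcp_rot"],s["joints"])
c=cam("wrist");print(proj(c,[567.4,-103.2,146.5]))
```

```text
[6.24829969e+02 4.47839484e-02 2.25216204e+02] [-1.57068289e+00  7.97382470e-04 -6.07021397e-05] [-1.05605630e-01  4.91385202e-01  1.55931550e+00  3.24598297e-05
  1.09169685e+00 -1.05559858e-01]
[244.59647853 338.85963538]
```

View pics/w1.png

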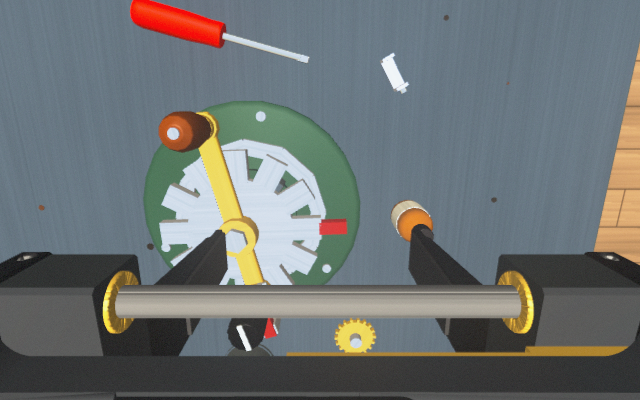

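View pics/d1.png

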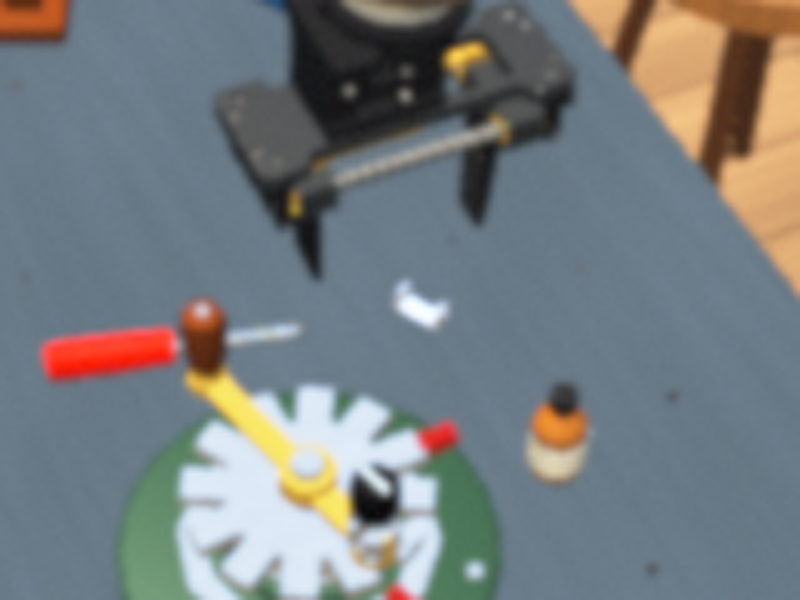

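Request:
jog_arm(
  series=[
    {"dx": -0.019, "dy": -0.034, "dz": 0, "rx": 0, "ry": 0, "rz": 0, "gripper": 1},
    {"dx": -0.019, "dy": -0.035, "dz": 0, "rx": 0, "ry": 0, "rz": 0, "gripper": 1},
    {"dx": -0.0195, "dy": -0.034, "dz": -0.01, "rx": 0, "ry": 0, "rz": 0, "gripper": 1},
    {"dx": 0, "dy": 0, "dz": -0.02, "rx": 0, "ry": 0, "rz": 0, "gripper": 1},
    {"dx": 0, "dy": 0, "dz": -0.02, "rx": 0, "ry": 0, "rz": 0, "gripper": 1},
    {"dx": 0, "dy": 0, "dz": 0, "rx": 0, "ry": 0, "rz": 0, "gripper": 1},
  ],
)

```text
t: 0.85
eef_pos: [566.4, -103.1, 173.6]
tcp_rot: [-1.57, 0.004, -0.001]
ft_force: [-0.2, 0.1, -0.3]
opening: 0.999
```

Run:
```python
from h import *
s=snap("wrist","w2.png");snap("side","d2.png",(240,150,400,270),5);print(s["eef_pos"],s["tcp_rot"],s["joints"],s["t"])
c=cam("wrist");print(proj(c,[567.4,-103.2,146.5]))
```

```text
[ 566.41276876 -103.05929441  173.64120997] [-1.56965742e+00  3.67657982e-03 -7.35766161e-04] [-2.94711569e-01  4.80664962e-01  1.73834021e+00  3.09305754e-05
  9.26436343e-01 -2.93992336e-01] 0.85
[318.55471358 238.52314745]
```

View pics/w2.png

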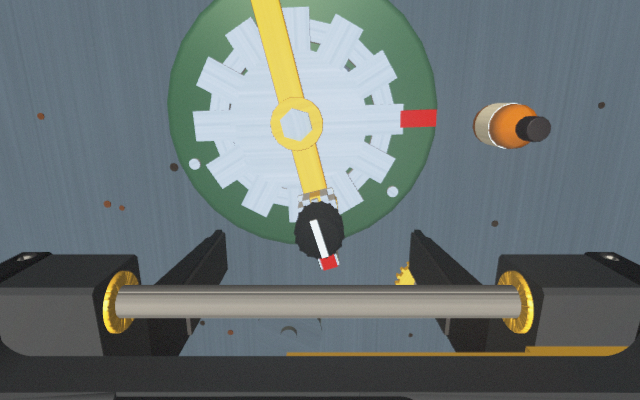

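View pics/d2.png

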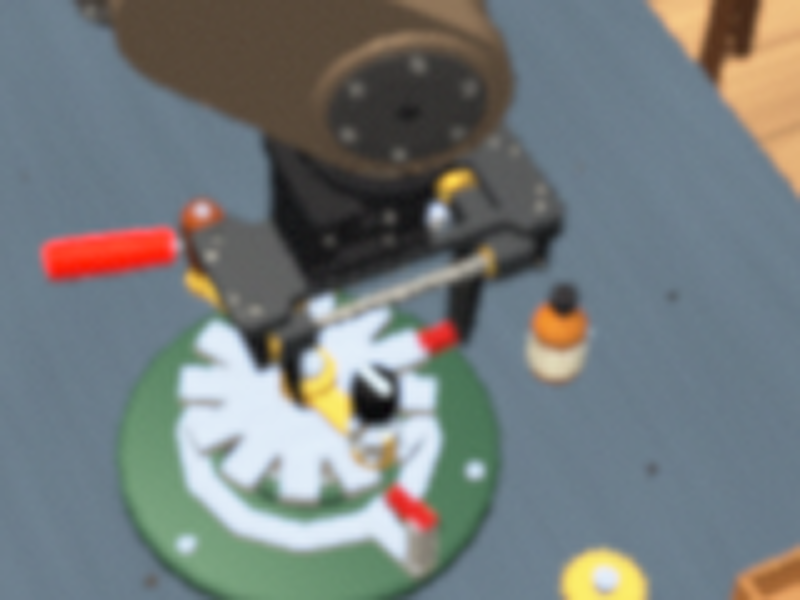

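Request:
jog_arm(
  series=[
    {"dx": 0.001, "dy": 0, "dz": -0.02, "rx": 0, "ry": 0, "rz": 0, "gripper": 1},
    {"dx": 0, "dy": 0, "dz": -0.02, "rx": 0, "ry": 0, "rz": 0, "gripper": 0.8},
    {"dx": 0, "dy": 0, "dz": -0.009, "rx": 0, "ry": 0, "rz": 0, "gripper": 0.6},
    {"dx": 0, "dy": 0, "dz": 0, "rx": 0, "ry": 0, "rz": 0, "gripper": 0.5},
    {"dx": 0, "dy": 0, "dz": 0, "rx": 0, "ry": 0, "rz": 0, "gripper": 0.45},
    {"dx": 0, "dy": 0, "dz": 0, "rx": 0, "ry": 0, "rz": 0, "gripper": 0.4},
  ],
)

```text
t: 1.55
eef_pos: [569.0, -103.0, 127.8]
tcp_rot: [-1.571, -0.002, 0.0]
ft_force: [-0.3, 0.7, -1.2]
opening: 0.639
```

Run:
```python
from h import *
s=snap("side","d3.png",(240,150,400,270),5);print(s["eef_pos"],s["ft_force"],s["opening"],s["t"])
```

```text
[ 569.04091745 -103.03989206  127.75988966] [-0.33742087  0.72782297 -1.18525957] 0.6385542623455671 1.55
```

View pics/d3.png

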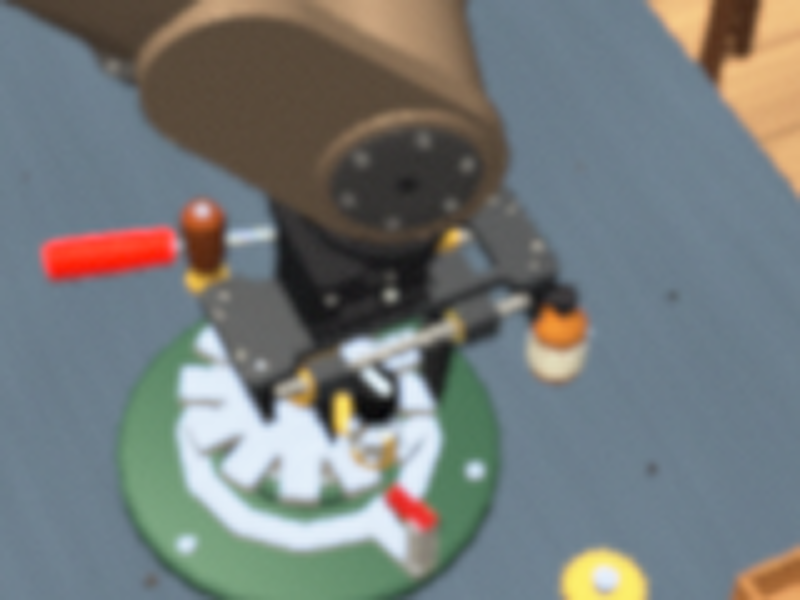

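Request:
jog_arm(
  series=[
    {"dx": 0, "dy": 0, "dz": -0.003, "rx": 0, "ry": 0, "rz": 0, "gripper": 0.3},
    {"dx": 0, "dy": 0, "dz": 0, "rx": 0, "ry": 0, "rz": 0, "gripper": 0.3},
    {"dx": 0, "dy": 0, "dz": 0, "rx": 0, "ry": 0, "rz": 0, "gripper": 0.2},
    {"dx": 0, "dy": 0, "dz": 0, "rx": 0, "ry": 0, "rz": 0, "gripper": 0.1},
    {"dx": 0, "dy": 0, "dz": 0, "rx": 0, "ry": 0, "rz": 0, "gripper": 0},
    {"dx": 0, "dy": 0, "dz": 0, "rx": 0, "ry": 0, "rz": 0, "gripper": 0},
    {"dx": 0, "dy": 0, "dz": 0, "rx": 0, "ry": 0, "rz": 0, "gripper": 0},
    {"dx": 0, "dy": 0, "dz": 0, "rx": 0, "ry": 0, "rz": 0, "gripper": 0},
  ],
)

```text
t: 2.4
eef_pos: [568.4, -102.9, 123.7]
tcp_rot: [-1.571, 0.0, -0.0]
ft_force: [-1.3, -0.2, 1.9]
opening: 0.285
```

Request:
jog_arm(
  series=[
    {"dx": 0, "dy": 0, "dz": 0.0015, "rx": 0, "ry": 0, "rz": 0, "gripper": 0},
    {"dx": 0, "dy": 0, "dz": 0.0015, "rx": 0, "ry": 0, "rz": 0, "gripper": 0},
    {"dx": 0, "dy": 0, "dz": 0.0015, "rx": 0, "ry": 0, "rz": 0, "gripper": 0},
    {"dx": 0, "dy": 0, "dz": 0.001, "rx": 0, "ry": 0, "rz": 0, "gripper": 0},
    {"dx": 0, "dy": 0, "dz": 0, "rx": 0, "ry": 0, "rz": 0, "gripper": 0},
    {"dx": 0, "dy": 0, "dz": 0, "rx": 0, "ry": 0, "rz": 0, "gripper": 0},
    {"dx": 0, "dy": 0, "dz": 0, "rx": 0, "ry": 0, "rz": 0, "gripper": 0},
  ],
)

```text
t: 3.1
eef_pos: [568.4, -102.9, 129.0]
tcp_rot: [-1.571, 0.0, 0.0]
ft_force: [2.4, 0.3, -12.5]
opening: 0.287
```

Run:
```python
from h import *
s=snap("side","d4.png",(280,190,360,250),9);print(s["eef_pos"],s["ft_force"],s["opening"],s["t"])
```

```text
[ 568.35900015 -102.91110321  128.98611929] [  2.43680227   0.30710348 -12.5378659 ] 0.2870185075750864 3.1
```

View pics/d4.png

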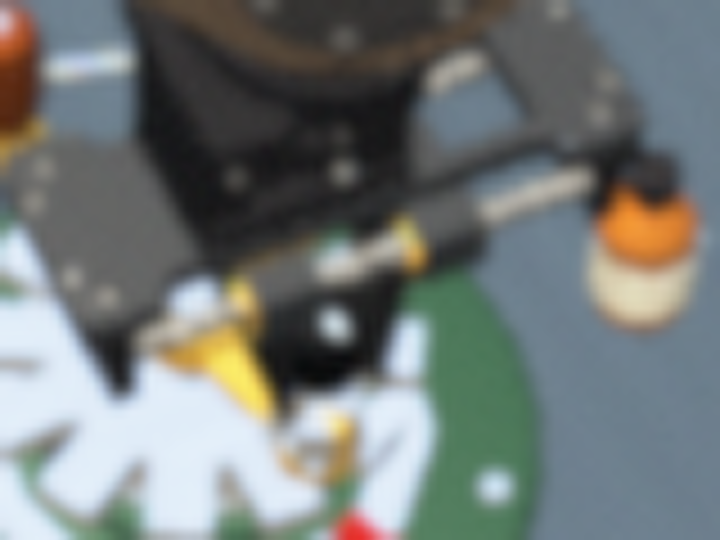

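Request:
jog_arm(
  series=[
    {"dx": 0, "dy": 0, "dz": 0, "rx": 0, "ry": 0, "rz": 4, "gripper": 0},
    {"dx": 0, "dy": 0, "dz": 0, "rx": 0, "ry": 0, "rz": 6, "gripper": 0},
    {"dx": 0, "dy": 0, "dz": 0, "rx": 0, "ry": 0, "rz": 6, "gripper": 0},
    {"dx": 0, "dy": 0, "dz": 0, "rx": 0, "ry": 0, "rz": 4, "gripper": 0},
    {"dx": 0, "dy": 0, "dz": 0, "rx": 0, "ry": 0, "rz": 0, "gripper": 0},
  ],
)

```text
t: 3.65
eef_pos: [568.5, -102.9, 129.1]
tcp_rot: [-1.571, -0.0, 0.35]
ft_force: [1.6, 0.9, -12.8]
opening: 0.287
```

Run:
```python
from h import *
s=env.state();print(s["eef_pos"],s["ft_force"],s["moment"],s["joints"])
```

```text
[ 568.4810699  -102.91200826  129.11551463] [  1.64263065   0.88804236 -12.82531231] [ 0.13820417 -0.2831893  -0.01473465] [-2.93462620e-01  5.38831571e-01  1.77713115e+00  1.63637833e-04
  8.25664651e-01 -6.43573081e-01]
```

Request:
jog_arm(
  series=[
    {"dx": 0, "dy": 0, "dz": 0, "rx": 0, "ry": 0, "rz": 6, "gripper": 0},
    {"dx": 0, "dy": 0, "dz": 0, "rx": 0, "ry": 0, "rz": 8, "gripper": 0},
    {"dx": 0, "dy": 0, "dz": 0, "rx": 0, "ry": 0, "rz": 8, "gripper": 0},
    {"dx": 0, "dy": 0, "dz": 0, "rx": 0, "ry": 0, "rz": 8, "gripper": 0},
    {"dx": 0, "dy": 0, "dz": 0, "rx": 0, "ry": 0, "rz": 8, "gripper": 0},
    {"dx": 0, "dy": 0, "dz": 0, "rx": 0, "ry": 0, "rz": 8, "gripper": 0},
    {"dx": 0, "dy": 0, "dz": 0, "rx": 0, "ry": 0, "rz": 8, "gripper": 0},
    {"dx": 0, "dy": 0, "dz": 0, "rx": 0, "ry": 0, "rz": 8, "gripper": 0},
    {"dx": 0, "dy": 0, "dz": 0, "rx": 0, "ry": 0, "rz": 5, "gripper": 0},
    {"dx": 0, "dy": 0, "dz": 0, "rx": 0, "ry": 0, "rz": 3, "gripper": 0},
    {"dx": 0, "dy": 0, "dz": 0, "rx": 0, "ry": 0, "rz": 0, "gripper": 0},
    {"dx": 0, "dy": 0, "dz": 0, "rx": 0, "ry": 0, "rz": 0, "gripper": 0},
  ],
)

```text
t: 4.85
eef_pos: [568.3, -102.6, 129.0]
tcp_rot: [-1.57, -0.001, 1.568]
ft_force: [1.3, 3.8, -12.8]
opening: 0.289
```

Run:
```python
from h import *
s=snap("wrist","w5.png");print(s["eef_pos"],s["ft_force"],s["moment"],s["joints"])
```

```text
[ 568.27575398 -102.62987797  129.04571527] [  1.25473872   3.76149978 -12.81587375] [ 0.85771536 -0.16502929  0.00829082] [-2.93243384e-01  5.38844549e-01  1.77736008e+00  6.06186595e-04
  8.26170755e-01 -1.86153294e+00]
```

View pics/w5.png

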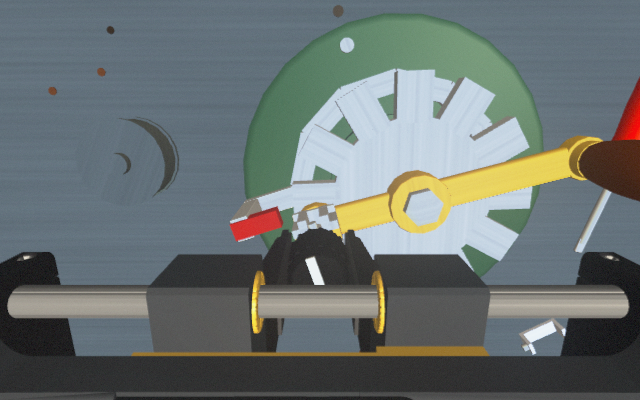

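Request:
jog_arm(
  series=[
    {"dx": 0, "dy": 0, "dz": -0.002, "rx": 0, "ry": 0, "rz": 0, "gripper": 0},
    {"dx": 0, "dy": 0, "dz": -0.002, "rx": 0, "ry": 0, "rz": 0, "gripper": 0},
    {"dx": 0, "dy": 0, "dz": -0.001, "rx": 0, "ry": 0, "rz": 0, "gripper": 0},
    {"dx": 0, "dy": 0, "dz": -0.001, "rx": 0, "ry": 0, "rz": 0, "gripper": 0},
    {"dx": 0, "dy": 0, "dz": 0, "rx": 0, "ry": 0, "rz": 0, "gripper": 0},
    {"dx": 0, "dy": 0, "dz": 0, "rx": 0, "ry": 0, "rz": 0, "gripper": 0},
  ],
)

```text
t: 5.5
eef_pos: [568.4, -102.7, 123.1]
tcp_rot: [-1.57, -0.001, 1.57]
ft_force: [-0.4, 5.1, -10.3]
opening: 0.283
```

Request:
jog_arm(
  series=[
    {"dx": 0, "dy": 0, "dz": 0, "rx": 0, "ry": 0, "rz": 0, "gripper": 0.35},
    {"dx": 0, "dy": 0, "dz": 0, "rx": 0, "ry": 0, "rz": 0, "gripper": 0.4},
    {"dx": 0, "dy": 0, "dz": 0, "rx": 0, "ry": 0, "rz": 0, "gripper": 0.45},
    {"dx": 0, "dy": 0, "dz": 0, "rx": 0, "ry": 0, "rz": 0, "gripper": 0.5},
    {"dx": 0, "dy": 0, "dz": 0.02, "rx": 0, "ry": 0, "rz": 0, "gripper": 0.6},
    {"dx": 0, "dy": 0, "dz": 0.03, "rx": 0, "ry": 0, "rz": 0, "gripper": 0.7},
    {"dx": 0, "dy": 0, "dz": 0.03, "rx": 0, "ry": 0, "rz": 0, "gripper": 0.8},
    {"dx": 0, "dy": 0, "dz": 0.01, "rx": 0, "ry": 0, "rz": 0, "gripper": 1},
    {"dx": 0, "dy": 0, "dz": 0, "rx": 0, "ry": 0, "rz": 0, "gripper": 1},
    {"dx": 0, "dy": 0, "dz": 0, "rx": 0, "ry": 0, "rz": 0, "gripper": 1},
  ],
)

```text
t: 6.5
eef_pos: [568.1, -102.9, 212.2]
tcp_rot: [-1.57, -0.0, 1.571]
ft_force: [0.3, -0.3, -1.2]
opening: 0.948
```

Run:
```python
from h import *
s=snap("wrist","w6.png");print(s["eef_pos"],s["ft_force"],s["joints"])
snap("side","d6.png",(250,170,350,280),5)
```

```text
[ 568.14097881 -102.92543549  212.20052236] [ 0.29350687 -0.34085084 -1.20987512] [-2.93621842e-01  4.37769975e-01  1.69383723e+00  5.19236229e-05
  1.01099472e+00 -1.86432972e+00]
```

View pics/w6.png

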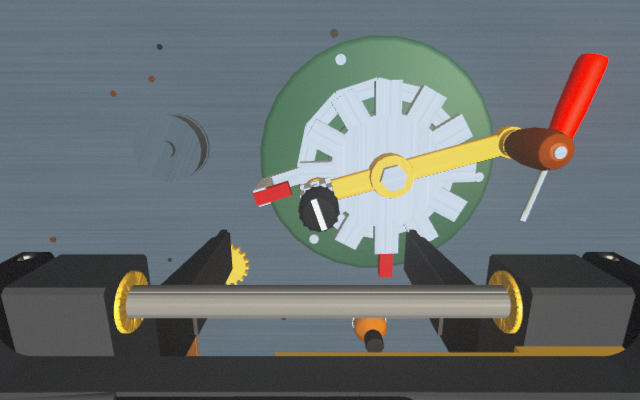

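View pics/d6.png

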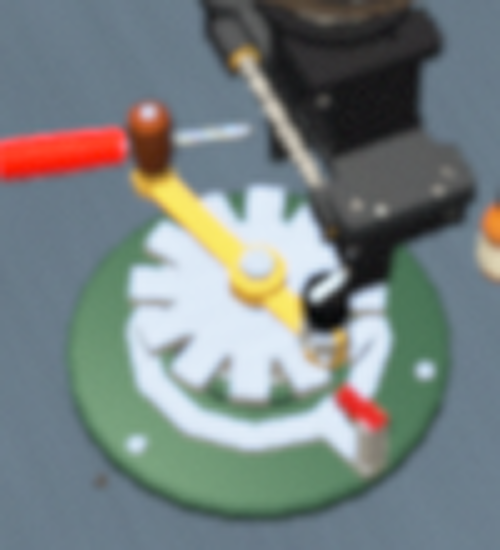

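Run:
```python
from h import *
im=cv2.imread("pics/w6.png")[80:290,240:600];cv2.imwrite("pics/w6c.png",cv2.resize(im,None,fx=2.2,fy=2.2,interpolation=2))
c=cam("wrist")
A=np.array([551.9,-43.2])
for n,u,v,z in [("b",341,59,16),("b",314,239,16),("b",479,177,16),("lug",386,265,70),("stop",272,194,70),("grip",560,153,142),("knob",319,213,144),("knob",319,213,138),("hub",391,175,94)]:
    p=px2w(c,u,v,z);d=p[:2]-A;print(n,p.round(1),np.hypot(*d).round(1),np.degrees(np.arctan2(d[1],d[0])).round(1))
```

```text
b [453.6 -81.1  16. ] 105.4 -158.9
b [ 633.8 -106.8   16. ] 103.7 -37.8
b [566.1  61.7  16. ] 105.9 82.3
lug [638.1 -39.6  70. ] 86.3 2.4
stop [ 570.2 -142.9   70. ] 101.4 -79.6
grip [524.4  53.4 142. ] 100.5 105.9
knob [ 564.3 -102.   144. ] 60.1 -78.1
knob [ 566.2 -102.   138. ] 60.5 -76.3
hub [548.5 -44.7  94. ] 3.7 -156.7
```

View pics/w6c.png

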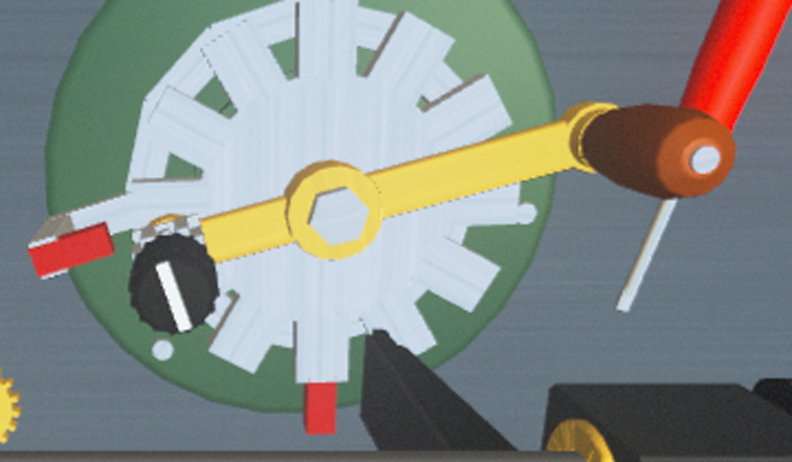

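Request:
jog_arm(
  series=[
    {"dx": -0.003, "dy": 0.01, "dz": 0, "rx": 0, "ry": 0, "rz": -5, "gripper": 1},
    {"dx": -0.004, "dy": 0.015, "dz": 0, "rx": 0, "ry": 0, "rz": -8.5, "gripper": 1},
    {"dx": -0.004, "dy": 0.015, "dz": 0, "rx": 0, "ry": 0, "rz": -8.5, "gripper": 1},
    {"dx": -0.004, "dy": 0.015, "dz": 0, "rx": 0, "ry": 0, "rz": -8.5, "gripper": 1},
    {"dx": -0.004, "dy": 0.015, "dz": 0, "rx": 0, "ry": 0, "rz": -8.5, "gripper": 1},
    {"dx": -0.004, "dy": 0.015, "dz": 0, "rx": 0, "ry": 0, "rz": -8.5, "gripper": 1},
    {"dx": -0.004, "dy": 0.015, "dz": 0, "rx": 0, "ry": 0, "rz": -8.5, "gripper": 1},
    {"dx": -0.004, "dy": 0.015, "dz": 0, "rx": 0, "ry": 0, "rz": -8.5, "gripper": 1},
    {"dx": -0.004, "dy": 0.015, "dz": 0, "rx": 0, "ry": 0, "rz": -8.5, "gripper": 1},
    {"dx": -0.004, "dy": 0.015, "dz": 0, "rx": 0, "ry": 0, "rz": -8.5, "gripper": 1},
    {"dx": -0.0035, "dy": 0.012, "dz": 0, "rx": 0, "ry": 0, "rz": -8.5, "gripper": 1},
    {"dx": 0, "dy": 0, "dz": 0, "rx": 0, "ry": 0, "rz": -8.5, "gripper": 1},
  ],
)

```text
t: 7.8
eef_pos: [525.3, 55.2, 212.1]
tcp_rot: [-1.571, 0.002, -0.153]
ft_force: [-0.2, -0.2, -0.1]
opening: 0.999
```

Request:
jog_arm(
  series=[
    {"dx": 0, "dy": 0, "dz": -0.01, "rx": 0, "ry": 0, "rz": -8.5, "gripper": 1},
    {"dx": 0, "dy": 0, "dz": -0.01, "rx": 0, "ry": 0, "rz": -3.5, "gripper": 1},
    {"dx": 0, "dy": 0, "dz": 0, "rx": 0, "ry": 0, "rz": 0, "gripper": 1},
    {"dx": 0, "dy": 0, "dz": 0, "rx": 0, "ry": 0, "rz": 0, "gripper": 1},
  ],
)

```text
t: 8.2
eef_pos: [525.9, 54.0, 192.6]
tcp_rot: [-1.571, 0.001, -0.356]
ft_force: [-0.6, -0.5, -0.5]
opening: 1.0
```

Run:
```python
from h import *
s=snap("wrist","w7.png");print(s["eef_pos"],s["tcp_rot"],s["ft_force"],s["joints"],s["t"])
c=cam("wrist")
print(proj(c,[525.7,53.9,142]),proj(c,[*s["eef_pos"][:2],142]))
```

```text
[525.8523509   54.01061545 192.6067796 ] [-1.57127768e+00  1.26222618e-03 -3.55698277e-01] [-0.5559586  -0.49667178 -0.46500848] [-2.26169979e-02  3.94520861e-01  1.83262827e+00 -5.32213030e-05
  9.15793762e-01  3.33113424e-01] 8.2
[318.31605721 225.37546546] [318.48306292 225.1381991 ]
```

View pics/w7.png

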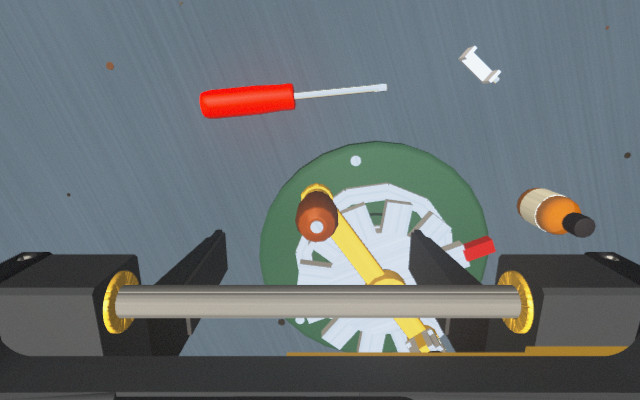

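Request:
jog_arm(
  series=[
    {"dx": 0, "dy": 0, "dz": -0.02, "rx": 0, "ry": 0, "rz": 0, "gripper": 1},
    {"dx": 0, "dy": 0, "dz": -0.025, "rx": 0, "ry": 0, "rz": 0, "gripper": 1},
    {"dx": 0, "dy": 0, "dz": -0.02, "rx": 0, "ry": 0, "rz": 0, "gripper": 0.8},
    {"dx": 0, "dy": 0, "dz": -0.012, "rx": 0, "ry": 0, "rz": 0, "gripper": 0.6},
    {"dx": 0, "dy": 0, "dz": 0, "rx": 0, "ry": 0, "rz": 0, "gripper": 0.4},
    {"dx": 0, "dy": 0, "dz": 0, "rx": 0, "ry": 0, "rz": 0, "gripper": 0.3},
    {"dx": 0, "dy": 0, "dz": 0, "rx": 0, "ry": 0, "rz": 0, "gripper": 0.2},
    {"dx": 0, "dy": 0, "dz": 0, "rx": 0, "ry": 0, "rz": 0, "gripper": 0},
    {"dx": 0, "dy": 0, "dz": 0, "rx": 0, "ry": 0, "rz": 0, "gripper": 0},
    {"dx": 0, "dy": 0, "dz": 0, "rx": 0, "ry": 0, "rz": 0, "gripper": 0},
    {"dx": 0, "dy": 0, "dz": 0, "rx": 0, "ry": 0, "rz": 0, "gripper": 0},
  ],
)

```text
t: 9.35
eef_pos: [525.8, 54.1, 116.3]
tcp_rot: [-1.571, 0.0, -0.358]
ft_force: [-8.6, 5.1, 5.1]
opening: 0.302
```

Request:
jog_arm(
  series=[
    {"dx": -0.001, "dy": 0, "dz": 0, "rx": 0, "ry": 0, "rz": 0, "gripper": 0},
    {"dx": -0.001, "dy": 0, "dz": 0, "rx": 0, "ry": 0, "rz": 0, "gripper": 0},
    {"dx": 0, "dy": 0, "dz": 0, "rx": 0, "ry": 0, "rz": 0, "gripper": 0},
    {"dx": 0, "dy": 0, "dz": 0, "rx": 0, "ry": 0, "rz": 0, "gripper": 0},
  ],
)

```text
t: 9.75
eef_pos: [524.3, 53.9, 116.3]
tcp_rot: [-1.571, -0.001, -0.358]
ft_force: [0.6, -1.3, 3.5]
opening: 0.296
```

Run:
```python
from h import *
s=snap("scene","s8.png",(260,165,355,245),7);print(s["eef_pos"],s["ft_force"],s["moment"])
snap("side","d8.png",(255,180,345,280),6)
```

```text
[524.26966203  53.91990445 116.30316999] [ 0.58049448 -1.26278263  3.49933818] [-0.18089364 -0.08509401  0.03943618]
```

View pics/s8.png

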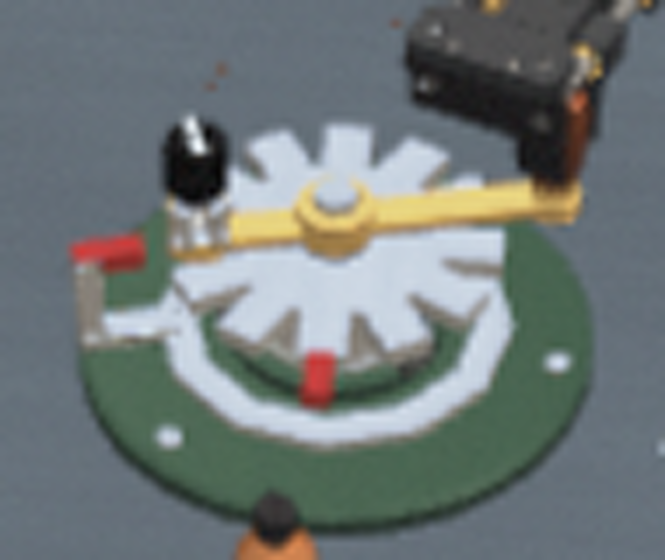

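View pics/d8.png

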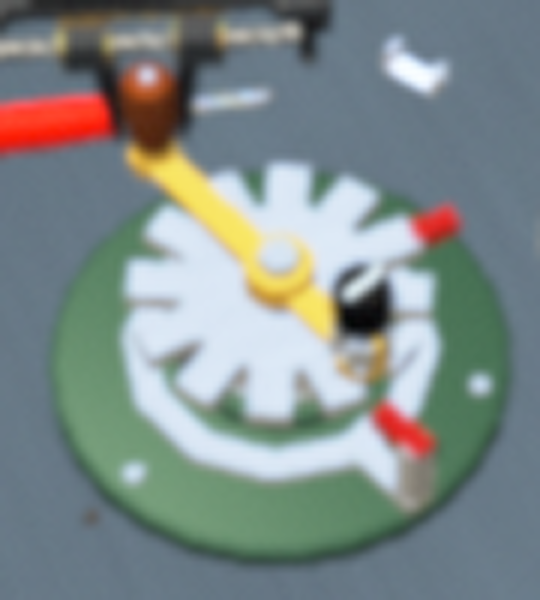

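Request:
jog_arm(
  series=[
    {"dx": -0.001, "dy": -0.0003, "dz": 0, "rx": 0, "ry": 0, "rz": 0, "gripper": 0},
    {"dx": -0.001, "dy": -0.0003, "dz": 0, "rx": 0, "ry": 0, "rz": 0, "gripper": 0},
    {"dx": 0, "dy": 0, "dz": 0, "rx": 0, "ry": 0, "rz": 0, "gripper": 0},
    {"dx": 0, "dy": 0, "dz": 0, "rx": 0, "ry": 0, "rz": 0, "gripper": 0},
  ],
)

```text
t: 10.25
eef_pos: [522.0, 53.3, 116.3]
tcp_rot: [-1.571, -0.0, -0.358]
ft_force: [-0.2, -2.2, 4.3]
opening: 0.296
```

Request:
jog_arm(
  series=[
    {"dx": -0.001, "dy": -0.0003, "dz": 0, "rx": 0, "ry": 0, "rz": 0, "gripper": 0},
    {"dx": -0.001, "dy": -0.0003, "dz": 0, "rx": 0, "ry": 0, "rz": 0, "gripper": 0},
    {"dx": 0, "dy": 0, "dz": 0, "rx": 0, "ry": 0, "rz": 0, "gripper": 0},
    {"dx": 0, "dy": 0, "dz": 0, "rx": 0, "ry": 0, "rz": 0, "gripper": 0},
  ],
)

```text
t: 10.65
eef_pos: [520.2, 52.8, 116.3]
tcp_rot: [-1.571, -0.001, -0.358]
ft_force: [2.5, -3.2, 5.1]
opening: 0.293
```

Request:
jog_arm(
  series=[
    {"dx": -0.001, "dy": -0.0004, "dz": 0, "rx": 0, "ry": 0, "rz": 0, "gripper": 0},
    {"dx": -0.001, "dy": -0.0005, "dz": 0, "rx": 0, "ry": 0, "rz": 0, "gripper": 0},
    {"dx": 0, "dy": 0, "dz": 0, "rx": 0, "ry": 0, "rz": 0, "gripper": 0},
    {"dx": 0, "dy": 0, "dz": 0, "rx": 0, "ry": 0, "rz": 0, "gripper": 0},
  ],
)

```text
t: 11.05
eef_pos: [519.2, 52.3, 116.3]
tcp_rot: [-1.569, -0.002, -0.358]
ft_force: [8.8, 1.0, 1.7]
opening: 0.297
```

Request:
jog_arm(
  series=[
    {"dx": -0.001, "dy": -0.0004, "dz": 0, "rx": 0, "ry": 0, "rz": 0, "gripper": 0},
    {"dx": -0.001, "dy": -0.0005, "dz": 0, "rx": 0, "ry": 0, "rz": 0, "gripper": 0},
    {"dx": 0, "dy": 0, "dz": 0, "rx": 0, "ry": 0, "rz": 0, "gripper": 0},
    {"dx": 0, "dy": 0, "dz": 0, "rx": 0, "ry": 0, "rz": 0, "gripper": 0},
  ],
)

```text
t: 11.45
eef_pos: [517.2, 51.5, 116.3]
tcp_rot: [-1.569, -0.003, -0.358]
ft_force: [8.6, 4.0, 1.1]
opening: 0.296
```

Run:
```python
from h import *
s=snap("scene","s9.png",(260,165,355,245),7);print(s["eef_pos"],s["ft_force"],s["moment"])
```

```text
[517.23742975  51.5434701  116.3306404 ] [8.58796725 3.98839486 1.06804258] [ 0.56481127 -1.4315303  -0.01937366]
```

View pics/s9.png

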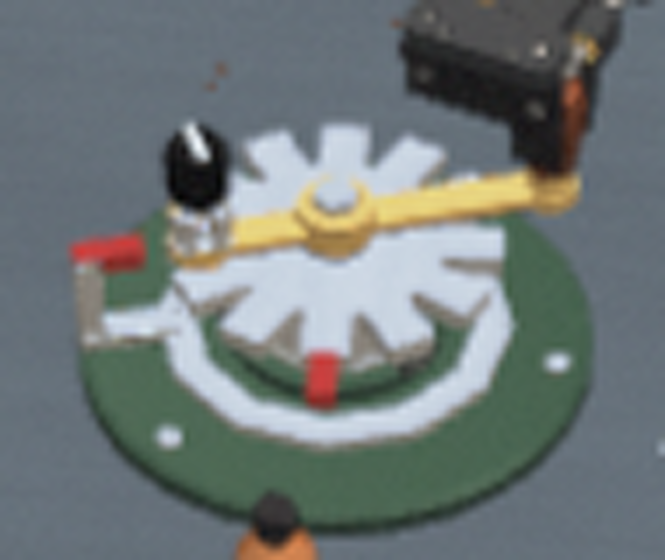

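```bash
cat > arc.py <<'E'
import sys,json
from h import *
a0,a1,n,rz=map(float,sys.argv[1:5]);n=int(n)
C=np.array([551.6,-42.9]);s=env.state();p=s["eef_pos"][:2]-C
r=float(sys.argv[5]) if len(sys.argv)>5 else np.hypot(*p)
print("now ang",np.degrees(np.arctan2(p[1],p[0])),"r",np.hypot(*p),s["ft_force"],s["t"])
a=np.radians(np.linspace(a0,a1,n+1));P=r*np.c_[np.cos(a),np.sin(a)]
print([list(map(float,x)) for x in np.diff(P,axis=0).round(1)])
E
python3 arc.py 110 80 12 0; python3 arc.py 80 50 12 0
```

```text
now ang 109.99542285579693 r 100.51541815792478 [8.45473299 3.31275427 1.00077215] 11.5
[[4.2, 1.4], [4.2, 1.2], [4.3, 1.0], [4.3, 0.9], [4.3, 0.7], [4.4, 0.5], [4.4, 0.3], [4.4, 0.1], [4.4, -0.1], [4.4, -0.3], [4.4, -0.5], [4.3, -0.7]]
now ang 109.99542285579693 r 100.51541815792478 [8.45473299 3.31275427 1.00077215] 11.5
[[4.3, -0.9], [4.3, -1.0], [4.2, -1.2], [4.2, -1.4], [4.1, -1.6], [4.0, -1.8], [3.9, -1.9], [3.8, -2.1], [3.7, -2.3], [3.6, -2.4], [3.5, -2.6], [3.4, -2.7]]
```

Request:
jog_arm(
  series=[
    {"dx": 0.0042, "dy": 0.0014, "dz": 0, "rx": 0, "ry": 0, "rz": 0, "gripper": 0},
    {"dx": 0.0042, "dy": 0.0012, "dz": 0, "rx": 0, "ry": 0, "rz": 0, "gripper": 0},
    {"dx": 0.0043, "dy": 0.001, "dz": 0, "rx": 0, "ry": 0, "rz": 0, "gripper": 0},
    {"dx": 0.0043, "dy": 0.0009, "dz": 0, "rx": 0, "ry": 0, "rz": 0, "gripper": 0},
    {"dx": 0.0043, "dy": 0.0007, "dz": 0, "rx": 0, "ry": 0, "rz": 0, "gripper": 0},
    {"dx": 0.0044, "dy": 0.0005, "dz": 0, "rx": 0, "ry": 0, "rz": 0, "gripper": 0},
    {"dx": 0, "dy": 0, "dz": 0, "rx": 0, "ry": 0, "rz": 0, "gripper": 0},
    {"dx": 0, "dy": 0, "dz": 0, "rx": 0, "ry": 0, "rz": 0, "gripper": 0},
  ],
)

```text
t: 12.3
eef_pos: [539.9, 57.1, 116.1]
tcp_rot: [-1.572, 0.004, -0.358]
ft_force: [-7.7, 0.5, 12.3]
opening: 0.298
```

```bash
python3 - <<'E'
from h import *
s=snap("scene","s10.png",(260,165,355,245),7);print(s["eef_pos"],s["ft_force"],s["moment"])
E
python3 arc.py 95 80 6 0
```

```text
[539.85243036  57.07105381 116.13683346] [-7.69087674  0.53695222 12.29325754] [-0.03966093  1.08944269  0.02087579]
now ang 96.71432163519604 r 100.65199388363624 [-7.0858483   0.03302647 11.73826202] 12.35
[[4.4, 0.3], [4.4, 0.1], [4.4, -0.1], [4.4, -0.3], [4.4, -0.5], [4.3, -0.7]]
```

View pics/s10.png

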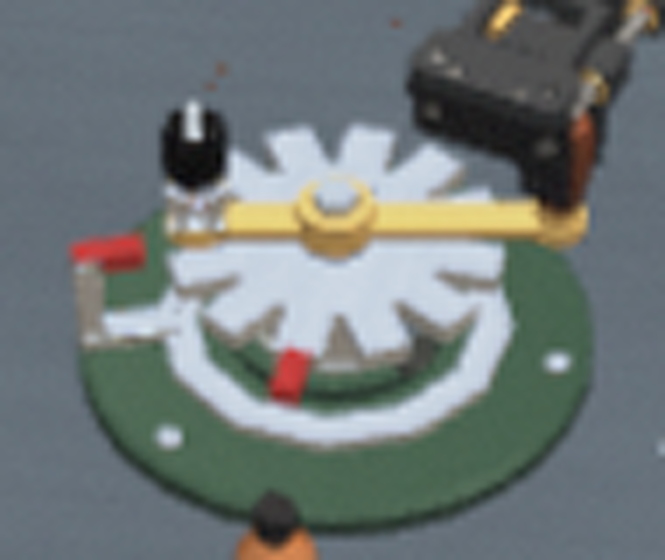

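Request:
jog_arm(
  series=[
    {"dx": 0.0044, "dy": 0.0003, "dz": 0.0005, "rx": 0, "ry": 0, "rz": -2, "gripper": 0},
    {"dx": 0.0044, "dy": 0.0001, "dz": 0.0005, "rx": 0, "ry": 0, "rz": -2, "gripper": 0},
    {"dx": 0.0044, "dy": -0.0001, "dz": 0, "rx": 0, "ry": 0, "rz": -2, "gripper": 0},
    {"dx": 0.0044, "dy": -0.0003, "dz": 0, "rx": 0, "ry": 0, "rz": -2, "gripper": 0},
    {"dx": 0.0044, "dy": -0.0005, "dz": 0, "rx": 0, "ry": 0, "rz": -2, "gripper": 0},
    {"dx": 0.0043, "dy": -0.0007, "dz": 0, "rx": 0, "ry": 0, "rz": -2, "gripper": 0},
    {"dx": 0.0043, "dy": -0.0009, "dz": 0, "rx": 0, "ry": 0, "rz": -2, "gripper": 0},
    {"dx": 0.0043, "dy": -0.001, "dz": 0, "rx": 0, "ry": 0, "rz": -2, "gripper": 0},
    {"dx": 0.0042, "dy": -0.0012, "dz": 0, "rx": 0, "ry": 0, "rz": -2, "gripper": 0},
    {"dx": 0.0042, "dy": -0.0014, "dz": 0, "rx": 0, "ry": 0, "rz": -2, "gripper": 0},
    {"dx": 0, "dy": 0, "dz": 0, "rx": 0, "ry": 0, "rz": 0, "gripper": 0},
    {"dx": 0, "dy": 0, "dz": 0, "rx": 0, "ry": 0, "rz": 0, "gripper": 0},
  ],
)

```text
t: 13.55
eef_pos: [583.0, 52.6, 116.4]
tcp_rot: [-1.573, 0.005, -0.707]
ft_force: [-4.4, 9.5, 2.4]
opening: 0.293
```

```bash
python3 arc.py 70 45 10 0
python3 - <<'E'
from h import *
s=snap("scene","s11.png",(260,165,355,245),7)
E
```

```text
now ang 71.79356230543925 r 100.511820601426 [-4.41257648  9.47163558  2.35984026] 13.55
[[4.1, -1.6], [4.0, -1.8], [3.9, -1.9], [3.8, -2.1], [3.7, -2.3], [3.6, -2.4], [3.5, -2.6], [3.4, -2.7], [3.3, -2.9], [3.2, -3.0]]
```

View pics/s11.png

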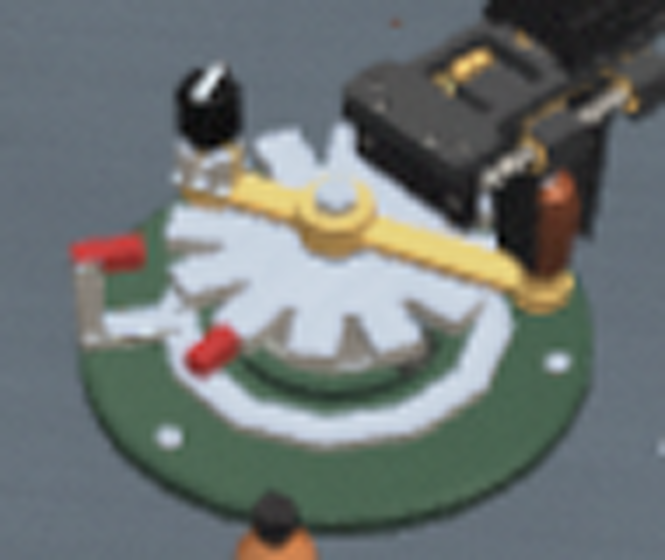

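Request:
jog_arm(
  series=[
    {"dx": 0.0042, "dy": -0.0012, "dz": 0, "rx": 0, "ry": 0, "rz": -2, "gripper": 0},
    {"dx": 0.0041, "dy": -0.0014, "dz": 0, "rx": 0, "ry": 0, "rz": -2, "gripper": 0},
    {"dx": 0.004, "dy": -0.0019, "dz": 0, "rx": 0, "ry": 0, "rz": -2, "gripper": 0},
    {"dx": 0.0038, "dy": -0.0021, "dz": 0, "rx": 0, "ry": 0, "rz": -2, "gripper": 0},
    {"dx": 0.0037, "dy": -0.0023, "dz": 0, "rx": 0, "ry": 0, "rz": -2, "gripper": 0},
    {"dx": 0.0036, "dy": -0.0024, "dz": 0, "rx": 0, "ry": 0, "rz": -2, "gripper": 0},
    {"dx": 0.0035, "dy": -0.0026, "dz": 0, "rx": 0, "ry": 0, "rz": 0, "gripper": 0},
    {"dx": 0.0034, "dy": -0.0027, "dz": 0, "rx": 0, "ry": 0, "rz": 0, "gripper": 0},
    {"dx": 0, "dy": 0, "dz": 0, "rx": 0, "ry": 0, "rz": 0, "gripper": 0},
    {"dx": 0, "dy": 0, "dz": 0, "rx": 0, "ry": 0, "rz": 0, "gripper": 0},
  ],
)

```text
t: 14.6
eef_pos: [613.9, 36.1, 116.4]
tcp_rot: [-1.573, 0.004, -0.916]
ft_force: [-1.6, 9.3, 1.8]
opening: 0.295
```

```bash
python3 arc.py 50 30 20 0
python3 - <<'E'
from h import *
s=snap("scene","s12.png",(260,165,355,245),7)
s=snap("wrist","w12.png");print(s["tcp_rot"])
c=cam("wrist",s);C=np.array([551.6,-42.9])
E
```

```text
now ang 51.746303910611516 r 100.56158225650063 [-1.56687263  9.29798255  1.80531551] 14.6
[[1.3, -1.1], [1.3, -1.2], [1.3, -1.2], [1.3, -1.2], [1.3, -1.2], [1.2, -1.3], [1.2, -1.3], [1.2, -1.3], [1.2, -1.3], [1.1, -1.3], [1.1, -1.4], [1.1, -1.4], [1.1, -1.4], [1.0, -1.4], [1.0, -1.4], [1.0, -1.4], [1.0, -1.5], [0.9, -1.5], [0.9, -1.5], [0.9, -1.5]]
[-1.57251979  0.00399229 -0.91635155]
```

View pics/s12.png

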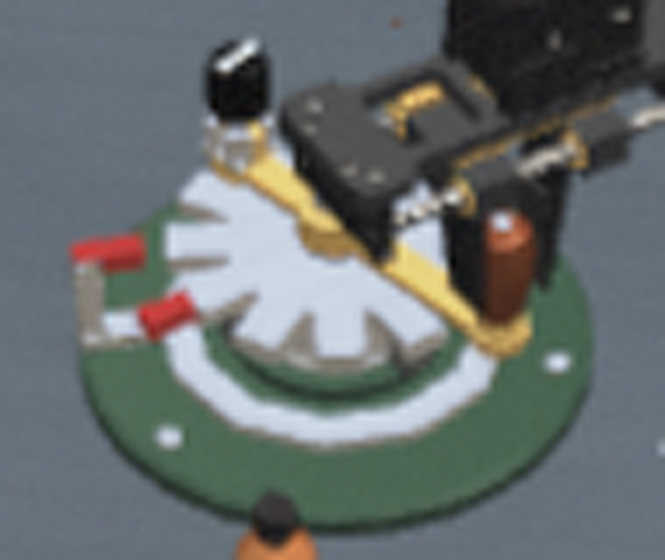

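View pics/w12.png

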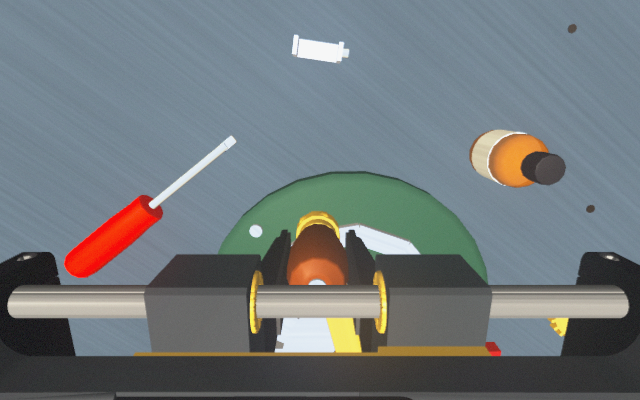

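Request:
jog_arm(
  series=[
    {"dx": 0.0026, "dy": -0.0023, "dz": 0, "rx": 0, "ry": 0, "rz": 0, "gripper": 0},
    {"dx": 0.0029, "dy": -0.0021, "dz": 0, "rx": 0, "ry": 0, "rz": 0, "gripper": 0},
    {"dx": 0.0027, "dy": -0.0022, "dz": 0, "rx": 0, "ry": 0, "rz": 0, "gripper": 0},
    {"dx": 0.0025, "dy": -0.0025, "dz": 0, "rx": 0, "ry": 0, "rz": 0, "gripper": 0},
    {"dx": 0.0012, "dy": -0.0013, "dz": 0, "rx": 0, "ry": 0, "rz": 0, "gripper": 0},
    {"dx": 0, "dy": 0, "dz": 0, "rx": 0, "ry": 0, "rz": 0, "gripper": 0},
    {"dx": 0, "dy": 0, "dz": 0, "rx": 0, "ry": 0, "rz": 0, "gripper": 0},
  ],
)

```text
t: 15.4
eef_pos: [625.4, 25.5, 116.3]
tcp_rot: [-1.573, 0.004, -0.916]
ft_force: [-2.9, 7.6, 3.9]
opening: 0.296
```

```bash
python3 arc.py 41 31 10 0
python3 - <<'E'
from h import *
s=snap("scene","s13.png",(260,180,330,230),10)
E
```

```text
now ang 42.85066574991379 r 100.63644059618596 [-2.90793946  7.60857484  3.88924586] 15.4
[[1.1, -1.3], [1.1, -1.4], [1.1, -1.4], [1.1, -1.4], [1.0, -1.4], [1.0, -1.4], [1.0, -1.4], [1.0, -1.5], [0.9, -1.5], [0.9, -1.5]]
```

View pics/s13.png

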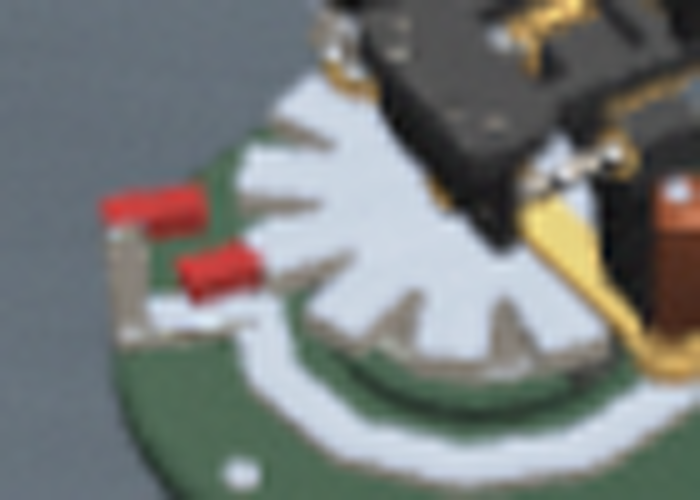

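Request:
jog_arm(
  series=[
    {"dx": 0.0011, "dy": -0.0013, "dz": 0, "rx": 0, "ry": 0, "rz": 0, "gripper": 0},
    {"dx": 0.0011, "dy": -0.0014, "dz": 0, "rx": 0, "ry": 0, "rz": 0, "gripper": 0},
    {"dx": 0.0011, "dy": -0.0014, "dz": 0, "rx": 0, "ry": 0, "rz": 0, "gripper": 0},
    {"dx": 0.0011, "dy": -0.0014, "dz": 0, "rx": 0, "ry": 0, "rz": 0, "gripper": 0},
    {"dx": 0.0005, "dy": -0.0007, "dz": 0, "rx": 0, "ry": 0, "rz": 0, "gripper": 0},
    {"dx": 0, "dy": 0, "dz": 0, "rx": 0, "ry": 0, "rz": 0, "gripper": 0},
  ],
)

```text
t: 16.05
eef_pos: [630.4, 19.7, 116.3]
tcp_rot: [-1.573, 0.005, -0.916]
ft_force: [-2.7, 8.3, 3.7]
opening: 0.298
```

```bash
python3 arc.py 36 31 10 0
python3 - <<'E'
from h import *
s=snap("scene","s14.png",(260,180,330,230),10)
E
```

```text
now ang 38.44045550153973 r 100.64120461107437 [-2.68375539  8.25750073  3.74293224] 16.05
[[0.5, -0.7], [0.5, -0.7], [0.5, -0.7], [0.5, -0.7], [0.5, -0.7], [0.5, -0.7], [0.5, -0.7], [0.5, -0.7], [0.5, -0.7], [0.5, -0.8]]
```

View pics/s14.png

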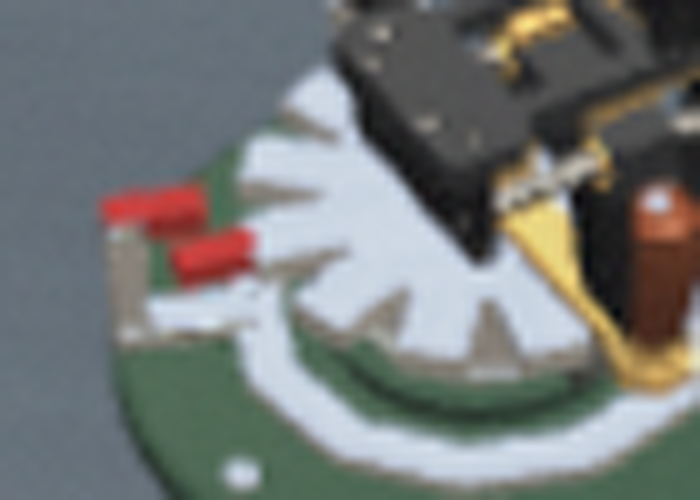

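Request:
jog_arm(
  series=[
    {"dx": 0.0005, "dy": -0.0007, "dz": 0, "rx": 0, "ry": 0, "rz": 0, "gripper": 0},
    {"dx": 0.0005, "dy": -0.0007, "dz": 0, "rx": 0, "ry": 0, "rz": 0, "gripper": 0},
    {"dx": 0.0005, "dy": -0.0007, "dz": 0, "rx": 0, "ry": 0, "rz": 0, "gripper": 0},
    {"dx": 0.0005, "dy": -0.0007, "dz": 0, "rx": 0, "ry": 0, "rz": 0, "gripper": 0},
  ],
)

```text
t: 16.5
eef_pos: [632.4, 17.1, 116.3]
tcp_rot: [-1.573, 0.005, -0.916]
ft_force: [-3.1, 11.5, 3.9]
opening: 0.296
```

Request:
jog_arm(
  series=[
    {"dx": 0.0005, "dy": -0.0007, "dz": 0, "rx": 0, "ry": 0, "rz": 0, "gripper": 0},
    {"dx": 0.0005, "dy": -0.0007, "dz": 0, "rx": 0, "ry": 0, "rz": 0, "gripper": 0},
    {"dx": 0, "dy": 0, "dz": 0, "rx": 0, "ry": 0, "rz": 0, "gripper": 0},
  ],
)

```text
t: 16.8
eef_pos: [633.5, 15.5, 116.4]
tcp_rot: [-1.573, 0.005, -0.916]
ft_force: [-1.7, 9.4, 3.0]
opening: 0.297
```

```bash
python3 arc.py 33 31 5 0
python3 - <<'E'
from h import *
s=snap("scene","s15.png",(260,180,330,230),10)
E
```

```text
now ang 35.51042261104312 r 100.60177584563569 [-1.70455969  9.37360343  2.99320809] 16.8
[[0.4, -0.6], [0.4, -0.6], [0.4, -0.6], [0.4, -0.6], [0.4, -0.6]]
```

View pics/s15.png

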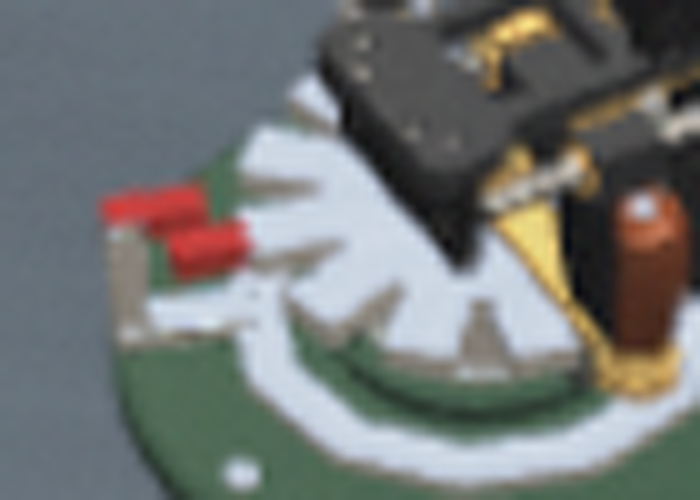

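Request:
jog_arm(
  series=[
    {"dx": 0.0004, "dy": -0.0006, "dz": 0, "rx": 0, "ry": 0, "rz": 0, "gripper": 0},
    {"dx": 0.0004, "dy": -0.0006, "dz": 0, "rx": 0, "ry": 0, "rz": 0, "gripper": 0},
    {"dx": 0, "dy": 0, "dz": 0, "rx": 0, "ry": 0, "rz": 0, "gripper": 0},
  ],
)

```text
t: 17.15
eef_pos: [634.3, 14.4, 116.4]
tcp_rot: [-1.573, 0.005, -0.916]
ft_force: [-2.0, 10.0, 3.5]
opening: 0.295
```

Request:
jog_arm(
  series=[
    {"dx": 0.0004, "dy": -0.0006, "dz": 0, "rx": 0, "ry": 0, "rz": 0, "gripper": 0},
    {"dx": 0.0004, "dy": -0.0006, "dz": 0, "rx": 0, "ry": 0, "rz": 0, "gripper": 0},
    {"dx": 0, "dy": 0, "dz": 0, "rx": 0, "ry": 0, "rz": 0, "gripper": 0},
  ],
)

```text
t: 17.45
eef_pos: [635.1, 13.2, 116.3]
tcp_rot: [-1.573, 0.005, -0.916]
ft_force: [-2.8, 9.1, 2.5]
opening: 0.3
```

Not at the stop yet; I'll keep stepping in small increments.

Request:
jog_arm(
  series=[
    {"dx": 0.0004, "dy": -0.0006, "dz": 0, "rx": 0, "ry": 0, "rz": 0, "gripper": 0},
    {"dx": 0, "dy": 0, "dz": 0, "rx": 0, "ry": 0, "rz": 0, "gripper": 0},
  ],
)

```text
t: 17.65
eef_pos: [635.5, 12.6, 116.3]
tcp_rot: [-1.573, 0.005, -0.916]
ft_force: [-2.9, 10.4, 3.2]
opening: 0.294
```

Request:
jog_arm(
  series=[
    {"dx": 0.0004, "dy": -0.0006, "dz": 0, "rx": 0, "ry": 0, "rz": 0, "gripper": 0},
    {"dx": 0, "dy": 0, "dz": 0, "rx": 0, "ry": 0, "rz": 0, "gripper": 0},
  ],
)

```text
t: 17.85
eef_pos: [635.9, 12.0, 116.4]
tcp_rot: [-1.573, 0.005, -0.916]
ft_force: [-3.2, 9.8, 0.9]
opening: 0.297
```

Request:
jog_arm(
  series=[
    {"dx": 0.0004, "dy": -0.0006, "dz": 0, "rx": 0, "ry": 0, "rz": 0, "gripper": 0},
    {"dx": 0, "dy": 0, "dz": 0, "rx": 0, "ry": 0, "rz": 0, "gripper": 0},
  ],
)

```text
t: 18.05
eef_pos: [636.3, 11.4, 116.3]
tcp_rot: [-1.573, 0.005, -0.916]
ft_force: [-2.0, 9.0, 3.7]
opening: 0.296
```

Run:
```python
from h import *
s=snap("scene","s16.png",(260,180,330,230),10)
```

```text
(no output)
```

View pics/s16.png

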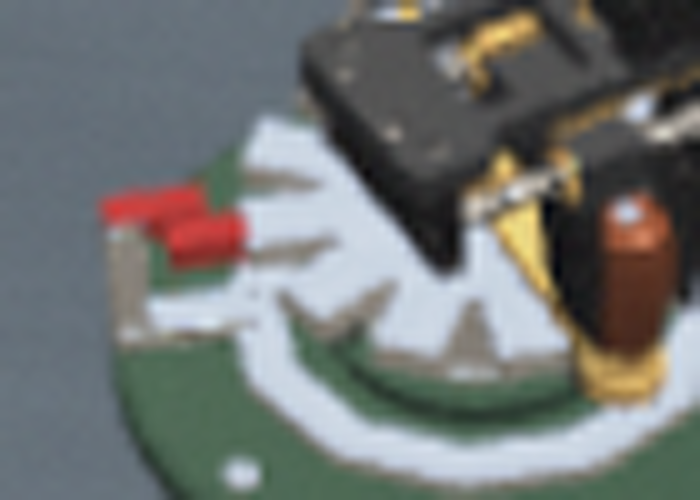

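Request:
jog_arm(
  series=[
    {"dx": 0.0004, "dy": -0.0006, "dz": 0, "rx": 0, "ry": 0, "rz": 0, "gripper": 0},
    {"dx": 0, "dy": 0, "dz": 0, "rx": 0, "ry": 0, "rz": 0, "gripper": 0},
  ],
)

```text
t: 18.3
eef_pos: [636.7, 10.8, 116.3]
tcp_rot: [-1.573, 0.005, -0.916]
ft_force: [-2.8, 10.2, 2.5]
opening: 0.296
```

Request:
jog_arm(
  series=[
    {"dx": 0.0004, "dy": -0.0006, "dz": 0, "rx": 0, "ry": 0, "rz": 0, "gripper": 0},
    {"dx": 0, "dy": 0, "dz": 0, "rx": 0, "ry": 0, "rz": 0, "gripper": 0},
  ],
)

```text
t: 18.5
eef_pos: [637.1, 10.2, 116.4]
tcp_rot: [-1.573, 0.005, -0.916]
ft_force: [-2.3, 10.2, 3.6]
opening: 0.298
```

Request:
jog_arm(
  series=[
    {"dx": 0.0004, "dy": -0.0006, "dz": 0, "rx": 0, "ry": 0, "rz": 0, "gripper": 0},
    {"dx": 0, "dy": 0, "dz": 0, "rx": 0, "ry": 0, "rz": 0, "gripper": 0},
  ],
)

```text
t: 18.7
eef_pos: [637.5, 9.6, 116.3]
tcp_rot: [-1.573, 0.005, -0.916]
ft_force: [-3.1, 9.9, 2.6]
opening: 0.296
```

Request:
jog_arm(
  series=[
    {"dx": 0.0004, "dy": -0.0006, "dz": 0, "rx": 0, "ry": 0, "rz": 0, "gripper": 0},
    {"dx": 0, "dy": 0, "dz": 0, "rx": 0, "ry": 0, "rz": 0, "gripper": 0},
  ],
)

```text
t: 18.9
eef_pos: [637.8, 9.0, 116.3]
tcp_rot: [-1.573, 0.005, -0.916]
ft_force: [-2.4, 9.0, 3.2]
opening: 0.296
```

Request:
jog_arm(
  series=[
    {"dx": 0.0004, "dy": -0.0006, "dz": 0, "rx": 0, "ry": 0, "rz": 0, "gripper": 0},
    {"dx": 0, "dy": 0, "dz": 0, "rx": 0, "ry": 0, "rz": 0, "gripper": 0},
  ],
)

```text
t: 19.1
eef_pos: [638.1, 8.5, 116.3]
tcp_rot: [-1.573, 0.005, -0.916]
ft_force: [-3.5, 10.0, 3.6]
opening: 0.297
```

Request:
jog_arm(
  series=[
    {"dx": 0.0004, "dy": -0.0006, "dz": 0, "rx": 0, "ry": 0, "rz": 0, "gripper": 0},
    {"dx": 0, "dy": 0, "dz": 0, "rx": 0, "ry": 0, "rz": 0, "gripper": 0},
  ],
)

```text
t: 19.3
eef_pos: [638.3, 8.2, 116.3]
tcp_rot: [-1.573, 0.006, -0.916]
ft_force: [-4.5, 12.3, 3.9]
opening: 0.296
```

```bash
python3 arc.py 32 31 5 0;python3 - <<'E'
from h import *
s=snap("scene","s17.png",(260,180,330,230),10)
E
```

```text
now ang 30.52786012183511 r 100.6399802473896 [-4.51553767 12.2536284   3.89743545] 19.3
[[0.2, -0.3], [0.2, -0.3], [0.2, -0.3], [0.2, -0.3], [0.2, -0.3]]
```

View pics/s17.png

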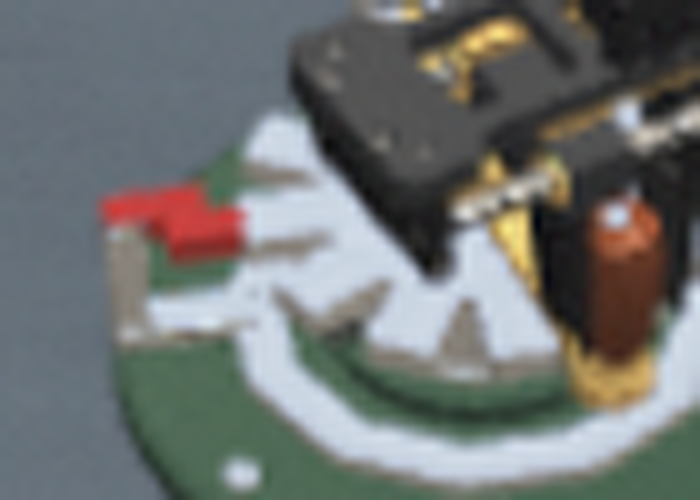

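Request:
jog_arm(
  series=[
    {"dx": 0.0004, "dy": -0.0006, "dz": 0, "rx": 0, "ry": 0, "rz": 0, "gripper": 0},
    {"dx": 0, "dy": 0, "dz": 0, "rx": 0, "ry": 0, "rz": 0, "gripper": 0},
  ],
)

```text
t: 19.55
eef_pos: [638.4, 8.0, 116.3]
tcp_rot: [-1.573, 0.006, -0.916]
ft_force: [-5.5, 13.9, 5.0]
opening: 0.295
```

Request:
jog_arm(
  series=[
    {"dx": 0.0004, "dy": -0.0006, "dz": 0, "rx": 0, "ry": 0, "rz": 0, "gripper": 0},
    {"dx": 0, "dy": 0, "dz": 0, "rx": 0, "ry": 0, "rz": 0, "gripper": 0},
  ],
)

```text
t: 19.75
eef_pos: [638.5, 7.7, 116.3]
tcp_rot: [-1.573, 0.007, -0.916]
ft_force: [-6.9, 16.6, 6.3]
opening: 0.297
```

Request:
jog_arm(
  series=[
    {"dx": 0.0004, "dy": -0.0006, "dz": 0, "rx": 0, "ry": 0, "rz": 0, "gripper": 0},
    {"dx": 0, "dy": 0, "dz": 0, "rx": 0, "ry": 0, "rz": 0, "gripper": 0},
  ],
)

```text
t: 19.95
eef_pos: [638.7, 7.5, 116.3]
tcp_rot: [-1.574, 0.008, -0.916]
ft_force: [-8.2, 18.8, 6.1]
opening: 0.296
```

Request:
jog_arm(
  series=[
    {"dx": 0.0004, "dy": -0.0006, "dz": 0, "rx": 0, "ry": 0, "rz": 0, "gripper": 0},
    {"dx": 0, "dy": 0, "dz": 0, "rx": 0, "ry": 0, "rz": 0, "gripper": 0},
  ],
)

```text
t: 20.15
eef_pos: [638.9, 7.2, 116.2]
tcp_rot: [-1.574, 0.009, -0.916]
ft_force: [-9.6, 20.6, 7.6]
opening: 0.297
```

Request:
jog_arm(
  series=[
    {"dx": 0, "dy": 0, "dz": 0, "rx": 0, "ry": 0, "rz": 0, "gripper": 0},
    {"dx": 0, "dy": 0, "dz": 0, "rx": 0, "ry": 0, "rz": 0, "gripper": 0},
  ],
)

```text
t: 20.35
eef_pos: [638.8, 7.2, 116.3]
tcp_rot: [-1.574, 0.009, -0.916]
ft_force: [-9.1, 20.9, 7.2]
opening: 0.291
```

Request:
jog_arm(
  series=[
    {"dx": 0.0004, "dy": -0.0006, "dz": 0, "rx": 0, "ry": 0, "rz": 0, "gripper": 0},
    {"dx": 0, "dy": 0, "dz": 0, "rx": 0, "ry": 0, "rz": 0, "gripper": 0},
    {"dx": 0, "dy": 0, "dz": 0, "rx": 0, "ry": 0, "rz": 0, "gripper": 0},
    {"dx": 0, "dy": 0, "dz": 0, "rx": 0, "ry": 0, "rz": 0, "gripper": 0},
  ],
)

```text
t: 20.75
eef_pos: [639.0, 7.0, 116.2]
tcp_rot: [-1.574, 0.009, -0.916]
ft_force: [-10.7, 23.0, 7.2]
opening: 0.299
```

Request:
jog_arm(
  series=[
    {"dx": -0.0007, "dy": 0.0012, "dz": 0, "rx": 0, "ry": 0, "rz": 0, "gripper": 0},
    {"dx": -0.0007, "dy": 0.0012, "dz": 0, "rx": 0, "ry": 0, "rz": 0, "gripper": 0},
    {"dx": 0, "dy": 0, "dz": 0, "rx": 0, "ry": 0, "rz": 0, "gripper": 0},
    {"dx": 0, "dy": 0, "dz": 0, "rx": 0, "ry": 0, "rz": 0, "gripper": 0},
  ],
)

```text
t: 21.15
eef_pos: [638.4, 8.0, 116.3]
tcp_rot: [-1.574, 0.007, -0.916]
ft_force: [-6.0, 13.7, 5.5]
opening: 0.294
```

Request:
jog_arm(
  series=[
    {"dx": -0.0007, "dy": 0.0012, "dz": 0, "rx": 0, "ry": 0, "rz": 0, "gripper": 0},
    {"dx": -0.0004, "dy": 0.0007, "dz": 0, "rx": 0, "ry": 0, "rz": 0, "gripper": 0},
    {"dx": 0, "dy": 0, "dz": 0, "rx": 0, "ry": 0, "rz": 0, "gripper": 0},
    {"dx": 0, "dy": 0, "dz": 0, "rx": 0, "ry": 0, "rz": 0, "gripper": 0},
  ],
)

```text
t: 21.55
eef_pos: [638.0, 8.8, 116.3]
tcp_rot: [-1.573, 0.005, -0.916]
ft_force: [-3.9, 6.8, 3.1]
opening: 0.293
```

Request:
jog_arm(
  series=[
    {"dx": -0.0003, "dy": 0.0006, "dz": 0, "rx": 0, "ry": 0, "rz": 0, "gripper": 0},
    {"dx": 0, "dy": 0, "dz": 0, "rx": 0, "ry": 0, "rz": 0, "gripper": 0.35},
    {"dx": 0, "dy": 0, "dz": 0, "rx": 0, "ry": 0, "rz": 0, "gripper": 0.4},
    {"dx": 0, "dy": 0, "dz": 0, "rx": 0, "ry": 0, "rz": 0, "gripper": 0.5},
    {"dx": 0, "dy": 0, "dz": 0, "rx": 0, "ry": 0, "rz": 0, "gripper": 0.6},
    {"dx": 0, "dy": 0, "dz": 0.01, "rx": 0, "ry": 0, "rz": 0, "gripper": 0.7},
    {"dx": 0, "dy": 0, "dz": 0.03, "rx": 0, "ry": 0, "rz": 0, "gripper": 0.8},
    {"dx": 0, "dy": 0, "dz": 0.04, "rx": 0, "ry": 0, "rz": 0, "gripper": 0.8},
    {"dx": 0, "dy": 0, "dz": 0.04, "rx": 0, "ry": 0, "rz": 0, "gripper": 0.8},
    {"dx": 0, "dy": 0.03, "dz": 0.02, "rx": 0, "ry": 0, "rz": 0, "gripper": 0.8},
    {"dx": 0, "dy": 0.03, "dz": 0, "rx": 0, "ry": 0, "rz": 0, "gripper": 0.8},
    {"dx": 0, "dy": 0, "dz": 0, "rx": 0, "ry": 0, "rz": 0, "gripper": 0.8},
  ],
)

```text
t: 22.75
eef_pos: [639.4, 70.4, 258.8]
tcp_rot: [-1.569, -0.001, -0.914]
ft_force: [0.0, 0.2, -0.8]
opening: 0.8
```

Run:
```python
from h import *
snap("scene","s18.png",(260,165,350,240),8);s=snap("wrist","w18.png");snap("side","d18.png",(250,170,350,280),5);print(s["eef_pos"],s["ft_force"])
```

```text
[639.29785094  68.91813252 258.08053622] [ 0.86149201 -0.33801818 -0.20969938]
```

View pics/s18.png

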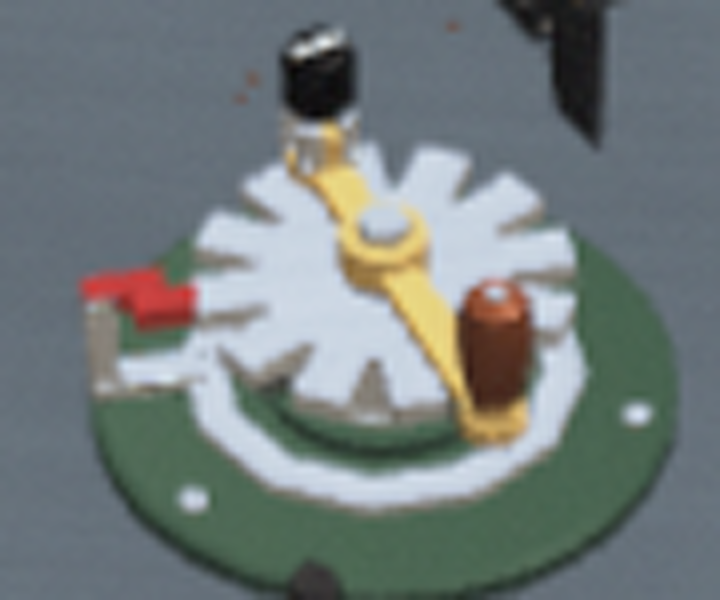

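View pics/w18.png

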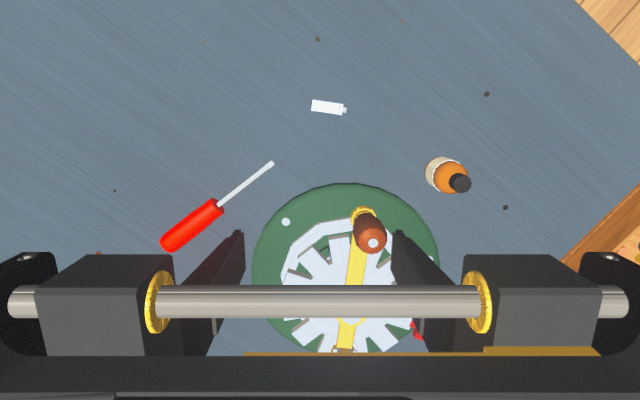

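View pics/d18.png

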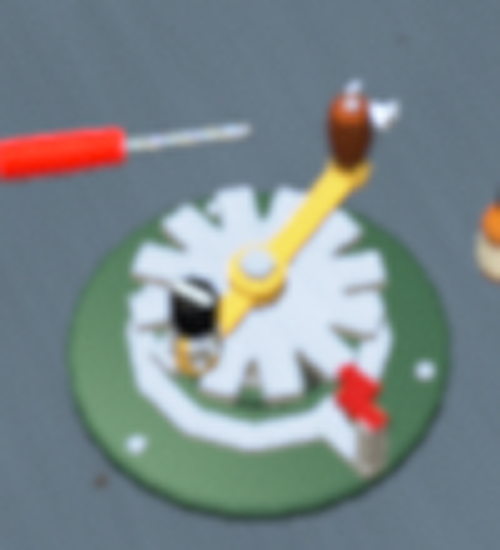

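Run:
```python
from h import *
s=env.state();c=cam("wrist",s);C=np.array([551.6,-42.9])
p=px2w(c,373,243,142)[:2]-C;a=np.arctan2(p[1],p[0]);print(p,np.hypot(*p),np.degrees(a))
for a in (np.radians(31.5),a):
  k=C-62*np.array([np.cos(a),np.sin(a)])
  for n,o,f in (("scene",(260,165),8),("side",(250,170),5)):
    c=cam(n)
    g=proj(c,[*(C+100*np.array([np.cos(a),np.sin(a)])),142])
    print(n,"grip",((g-o)*f).round(1),[(z,((proj(c,[*k,z])-o)*f).round(1).tolist()) for z in (138,144,146.5)])
for nm,sc in (("s18",1),("d18",1)):
  im=cv2.imread(f"pics/{nm}.png");x,y=(230,0) if nm=="s18" else (140,240)
  cv2.imwrite(f"pics/{nm}k.png",cv2.resize(im[y:y+190,x:x+190],None,fx=3,fy=3,interpolation=2))
```

```text
[84.93936573 50.57026546] 98.85366760456726 30.7682574251405
scene grip [486.6 293.7] [(138, [307.4, 45.9]), (144, [307.2, 34.1]), (146.5, [307.1, 29.1])]
side grip [350.  101.6] [(138, [192.3, 290.5]), (144, [191.9, 284.3]), (146.5, [191.7, 281.7])]
scene grip [483.4 294.7] [(138, [309.3, 45.4]), (144, [309.1, 33.5]), (146.5, [309.0, 28.6])]
side grip [351.8 102.5] [(138, [191.1, 289.9]), (144, [190.7, 283.7]), (146.5, [190.5, 281.1])]
```

View pics/s18k.png

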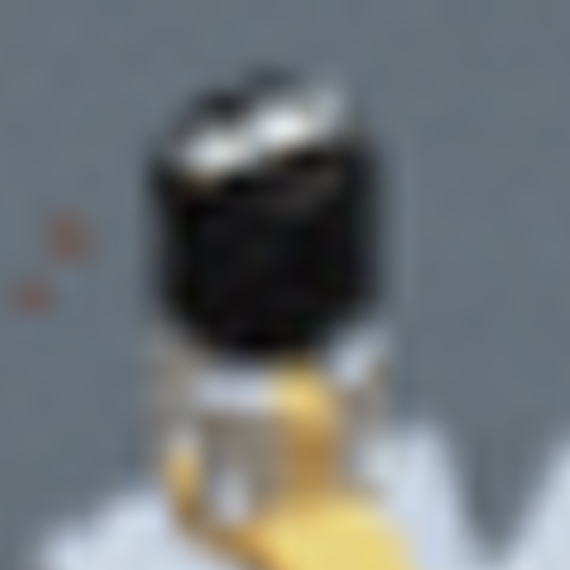

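View pics/d18k.png

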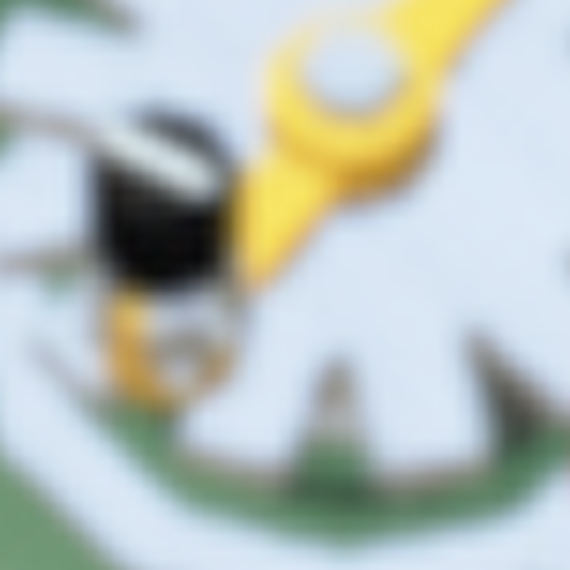

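Run:
```python
from cell import env
print(env.job_done())
```

```text
the job is handed in; nothing more can be done
None
```

The winder is wound to the stop and handed in at about 23 s. My last checks agreed, but the hand-in reports no verdict.

- **Knob:** I lifted it 5.3 mm, turned it a quarter turn with no resistance, lowered it into the working slot and let it go.
- **Engaging the pin:** I swung the crank about 3–5° anticlockwise by its grip. The force at the grip then rose to about 9 N, the wheel's brake load, which showed the pin had dropped in.
- **Winding:** I wound the wheel clockwise about 75°. At the stop the motion halted and the grip force rose from about 10 N to about 25 N. I estimate this as 16 N on the stop, inside the 8–30 N range. I then eased off, opened the gripper and moved clear.
- **Last checks:** In the scene and side pictures the white line on the knob sits at the fully-home height, not the height for standing on a tooth. The red lug lies against the red stop and the hand is clear, with a force reading of about zero. I saw no sign that the bystanders in view had moved, but did not measure it.
- **Oddities:** Up to 12 N of vertical force appeared at the grip while winding. It mostly went away after I raised the hand 1 mm. I judged the lug-to-stop gap by eye and by feel; I did not measure it in millimetres.

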